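# Deposit the punched offcuts in the scrap box and drop them into its bin

## Task

Book the punched brass offcuts on the bench into the scrap deposit box: turn the shutter handle a quarter turn to its open stop, post every punched offcut edge-on through the slot so that it lies wholly inside, and turn the shutter shut again to its stop. With the shutter shut, pull the ball-ended lever all the way to its stop to drop the offcuts into the bin, then ease the lever back to rest by hand without letting it fly back. Leave the unpunched strip, the caliper and the brush where they lie.

Things in the scene. Friction and masses are not known exactly. Their poses are not given: they have to be found in the camera images.
- deposit_box: Grey sheet-steel deposit box, fixed, flat top 210 mm above the bench. Origin on the bench straight below the middle of the slot. In its frame (x, y, z in mm) the walls span x -50..116, y -132..124, z 0..210; the +y end is the front, with a clear window into the bin.
- chamber (a point): Middle of the drop flap's top, box frame (0, -58, 105). The flap is the level floor of the chamber below the slot (x -46..45, y -128..13, 101 mm high). It is hinged at the rear (y -124); when it goes down the offcuts slide off its front end into the bin.
- bin (a point): Middle of the bin's floor, 6 mm above the bench, box frame (0, 0, 6). The bin is closed; it lies under flap and front, inside x -46..45, y -128..120.
- slot (a point): Middle of the slot, on the top face; axes as the box's. Opening 60 mm (x) by 18 mm (y) in the 4 mm top. Enter from the front (+y) with the plate tipped about 45 degrees, its 50 mm width along x, leading end down and to -y. Below it a 45 degree guide plate leads to the rear: let go with half its length through, the plate slides in; if it sticks out, push its end.
- shutter (a joint): Angle of shutter and handle, rad: 0 = shut stop (a steel blade 118 x 34 x 3 mm covers the slot, its top 4 mm over the box top), 1.571 = open stop; it may start up to 0.5 ajar. It turns about a vertical axis, clockwise seen from above as it opens. Friction holds it where it is left (about 2 N at the grip).
- shutter_grip (a point): Grip point on the shutter's handle, 62 mm from the pivot, 30 mm above the box top. The handle is a black-sleeved bar 12 mm wide, 22 to 38 mm above the box top, running from the pivot to 85 mm out over the blade; it points along box -x when shut and box +y (to the front) when open.
- shutter_pivot (a point): Point on the vertical pivot axis of the shutter handle, at the height of the grip; in the box frame x 85, y 4 mm.
- drop_lever (a joint): Angle of the drop lever, rad: 0 = at rest (flap level), 0.75 = stop (flap down). A spring drives it back to 0: about 3.5 N at the ball at rest, 5.6 N at the stop; let go, it snaps back (easing it means slower than 2.5 rad/s).
- lever_knob (a point): Centre of the black ball (30 mm) on the end of the drop lever, a 10 mm steel rod in the vertical plane x = -70 mm of the box frame, 20 mm outside the box's -x wall. At rest it leans 30 degrees from upright to the rear (-y), ball 246 mm above the bench; pulling swings it up and over to the front (+y).
- lever_pivot (a point): Point on the lever's axis (parallel to box x) in the lever's plane, 165 mm from the ball; in the box frame x -70, y -124, z 103 mm.
- offcut_a: Punched strip offcut: flat brass plate 90 x 50 x 6 mm with two round 36 mm through holes, centred 20.5 mm either side of its middle along its length, lying flat on the bench, 125 g (all four alike; only some are present, the others read None). Origin at the middle of its underside as built, x along the 90 mm length, y along the 50 mm width, z through the thickness; the two ends are alike.
- offcut_b: Punched strip offcut: flat brass plate 90 x 50 x 6 mm with two round 36 mm through holes, centred 20.5 mm either side of its middle along its length, lying flat on the bench, 125 g (all four alike; only some are present, the others read None). Origin at the middle of its underside as built, x along the 90 mm length, y along the 50 mm width, z through the thickness; the two ends are alike.
- offcut_c: Punched strip offcut: flat brass plate 90 x 50 x 6 mm with two round 36 mm through holes, centred 20.5 mm either side of its middle along its length, lying flat on the bench, 125 g (all four alike; only some are present, the others read None). Origin at the middle of its underside as built, x along the 90 mm length, y along the 50 mm width, z through the thickness; the two ends are alike.
- offcut_d: Punched strip offcut: flat brass plate 90 x 50 x 6 mm with two round 36 mm through holes, centred 20.5 mm either side of its middle along its length, lying flat on the bench, 125 g (all four alike; only some are present, the others read None). Origin at the middle of its underside as built, x along the 90 mm length, y along the 50 mm width, z through the thickness; the two ends are alike.
- stock_strip: Unpunched brass strip 150 x 50 x 6 mm lying flat; not scrap, stays. Origin at the middle of its underside, x along its length.
- gauge: Digital caliper, 170 x 60 mm, lying flat; stays where it is. Origin at the middle of its underside.
- brush: Brass brush with a wooden handle, 210 mm long; stays where it is. Origin at the middle of its underside.
Not all that is in view belongs to the job. Leave any red look-alike of the offcut_d alone.

How it is judged:
By the outcome, as a careful person would: the job done as asked, in the order asked, and still so for the second after the job is handed in, with the robot touching nothing.
Of offcut_a, offcut_b, offcut_c, offcut_d only 3 to 4 are there at a start; the rules pass over those that are not, and their reading is None.
At some moment in a run one of offcut_a, offcut_b, offcut_c, offcut_d may be knocked a few centimetres aside while the robot is not near it.
It also fails if it takes over 210 s, if anything falls off the work surface, if the arm or the gripper's body presses on something with over 40 N, if the wrist force passes 120 N, or if a joint passes its speed limit or range.

## Robot

A 7-joint arm with a two-finger parallel gripper is mounted at the origin on a cart in front of the work surface, level with it; the furniture and walls round the work are solid. World frame = base frame: x ahead of the robot, y to its left, z up, the work surface at z = 0. Lengths are in m, angles in rad, forces in N, time in s.
With the tool pointing down it reaches from about 0.425 to 0.875 m from the base axis. Payload 4.7 kg.
Tool frame: the origin (TCP) lies between the finger pads; the fingertips stand 11 mm ahead of it and the grasp point (between the pads) lies 8 mm behind it (tips_ahead is the distance from the TCP to the fingertips, in m); z points along the fingers, y is the line along which they close (so a half turn about z gives the same grasp; the last joint's range is limited). The gripper opens to 87 mm and grips with 3 to 60 N. Pads are 19 mm wide; open, the fingers measure 117 mm over their backs; the gripper's body (75 mm by 190 mm) begins 51 mm behind the grasp point.
Start: joints at [1.283, 0.321, -0.07, 1.45, 0.023, 1.371, -0.057], TCP at [0.193, -0.621, 0.234] pointing down, gripper open.
Joint ranges: [-2.86, 2.86], [-0.3, 2.09], [-1.38, 1.24], [0.06, 2.45], [-1.56, 4.7], [0.09, 2.05], [-2.69, 2.69]. Speed limits (rad/s): [2.57, 2.57, 3.14, 3.14, 3.14, 3.14, 3.14].

## Interface

Orientations are given as a unit quaternion [w, x, y, z].
In Python, from rig import * gives the robot as it stands.
- The arm moves only by the tool apply_moves, never from a script. Its argument "increments" is a list of rows, each a list of 5 numbers: the closure in counts, from 0 (fully open) to 255 (shut), then the shift along the tool's x, y, z in mm, then the turn about the tool's z in degrees. A call has exactly 8 rows; each row shifts and turns the commanded pose from where the row before left it, along the tool's axes as they then stand; what a row does not reach is not made up. A row lasts 1/8 s, in which the tool goes at most 62.5 mm and 10.7 degrees, less where a joint would pass 70% of its speed; a pose out of reach is approached as far as the arm can. A call with a gripper value outside its range is refused whole. The fingers move at their own pace and stop on an object; the grip force is fixed at half the most. Time passes only in rows, so rows that do not move let the fingers close, or fill a call up. It gives the time, the measured TCP pose, the force, the opening and the grip force at its end, in the units of the state.
- state(): the state, without advancing time (a new reading comes with each control period).
- grab_frame(name): name is "scene" or "top"; returns (picture, depth): 400x640x3 uint8, blue, green, red; 400x640 float32, m along the optical axis (not along the pixel's ray), 0 where there is no reading.
- get_calibration(name): a dict with "camera_matrix" (3x3 intrinsics, pixels), "eye" and "orientation" of the camera in the world. Camera axes: x right, y up, looking along -z (the intrinsics and any distortion apply to the point x, -y, -z); pixel columns grow to the right and rows downward; lengths in m; the calibration is good to about 2 mm. A picture is of the moment at which its call begins. get_calibration takes no time and is no camera call.
- finish_job(): hands the job in; it is judged then, once.
The state is a dict: "clock": time; "q": joint angles; "joint_vel": joint speeds; "tau": joint torques, N m; "eef_pos": TCP position; "tool_rot": TCP orientation; "ft_force": force on the tool from outside, world axes, zero at the start; "moment": the same for the moment, N m; "grip_width": finger opening in m; "gripper_force": force on a finger pad.
Only numpy, scipy, OpenCV 4.12 (cv2) and the standard library are available. Lean on these libraries where they do the work, as an engineer would, in place of code of your own. Each camera call takes 0.05 s, during which the arm holds its last target. There are 200 camera calls.

## Working session

There is one attempt and no reset: what is moved stays moved. The work goes in short steps, Python scripts to look and compute and a tool call to move; the robot and the scene stay as the last step left them, time stands still between calls to the robot, and variables do not carry over. Pictures are saved under pics/ and viewed, at most 14 in all, crops included, and the job is handed in when it is done.

Besides the shell and the picture viewer there is one more tool, called after "Emit:" by a JSON object that holds its "api" and its "payload", one argument or row to a line. apply_moves: Moves the arm, as the interface text tells. Its arguments: {"type":"object","properties":{"increments":{"type":"array","items":{"type":"array","items":{"type":"number"}}}},"required":["increments"]}

```bash
ls; mkdir -p pics
python3 - <<'E'
from rig import *
import cv2
s=state();print({k:s[k] for k in('clock','eef_pos','tool_rot','grip_width','ft_force')})
for n in('scene','top'):
    p,d=grab_frame(n);cv2.imwrite(f'pics/{n}0.png',p)
    import numpy as np;np.save(f'{n}0.npy',d);c=get_calibration(n);print(n,c)
E
```

```text
pics
{'clock': 0.0, 'eef_pos': array([ 0.19297859, -0.62017798,  0.23251373]), 'tool_rot': array([-8.75377547e-04,  9.88638852e-01,  1.50307753e-01, -1.83426230e-04]), 'grip_width': 0.0871028258847473, 'ft_force': array([-0.55275352, -0.11374379,  0.08658046])}
scene {'camera_matrix': array([[383.80041889,   0.        , 322.02314351],
       [  0.        , 383.80041889, 202.95550458],
       [  0.        ,   0.        ,   1.        ]]), 'eye': array([0.16515589, 0.73942703, 1.00321505]), 'orientation': array([-0.18900392, -0.08483563,  0.3789948 ,  0.90191096])}
top {'camera_matrix': array([[490.71580117,   0.        , 322.9809047 ],
       [  0.        , 490.71580117, 202.58806777],
       [  0.        ,   0.        ,   1.        ]]), 'eye': array([ 0.20062422, -0.02684761,  1.60943   ]), 'orientation': array([-0.69595815, -0.07645737,  0.07620083,  0.7099225 ])}
```

View pics/top0.png

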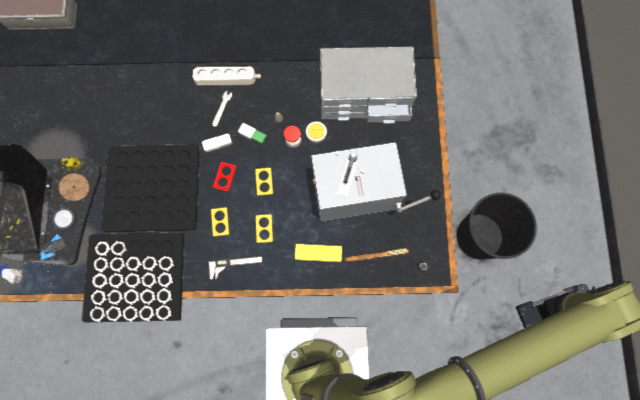

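View pics/scene0.png

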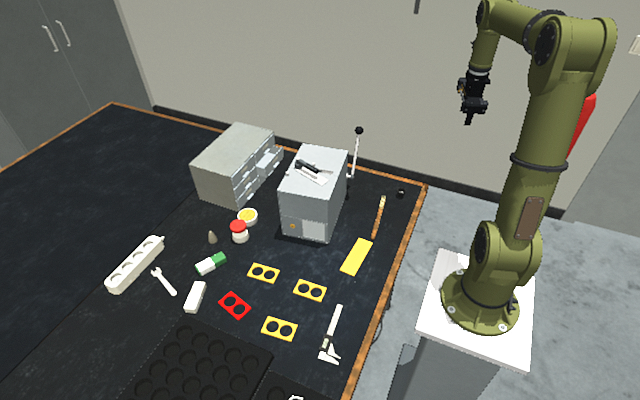

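```bash
cat > h.py <<'E'
from rig import *
import numpy as np, cv2
from scipy.spatial.transform import Rotation as R
def cloud(n,d):
    c=get_calibration(n);K=c['camera_matrix'];q=c['orientation']
    v,u=np.mgrid[:400,:640]
    P=np.stack([(u-K[0,2])/K[0,0]*d,-(v-K[1,2])/K[1,1]*d,-d],-1)
    return P@R.from_quat([q[1],q[2],q[3],q[0]]).as_matrix().T+c['eye']
def rect(pts):
    (c,(w,h),a)=cv2.minAreaRect(np.float32(pts)*1000)
    if w<h: w,h,a=h,w,a+90
    return np.round(c,1),round(w,1),round(h,1),round((a+90)%180-90,1)
def blobs(p,W,zmin=-.01,zmax=.02):
    hsv=cv2.cvtColor(p,cv2.COLOR_BGR2HSV)
    m=cv2.inRange(hsv,(18,110,90),(36,255,255))&np.uint8((W[...,2]>zmin)&(W[...,2]<zmax))*255
    n,l,s,_=cv2.connectedComponentsWithStats(m)
    for i in range(1,n):
        if s[i,4]>80: print(s[i],rect(W[l==i][:,:2]),'z',np.median(W[l==i][:,2]).round(4))
E
python3 - <<'E'
from h import *
for n in('top','scene'):
    p=cv2.imread(f'pics/{n}0.png');W=cloud(n,np.load(f'{n}0.npy'))
    print(n);blobs(p,W)
    m=np.uint8((abs(W[...,2]-.21)<.008)&(W[...,0]<.9)&(W[...,0]>.3)&(W[...,1]<.3)&(W[...,1]>-.6))
    k,l,s,_=cv2.connectedComponentsWithStats(m);i=1+np.argmax(s[1:,4])
    q=W[l==i];print('box',rect(q[:,:2]),np.median(q[:,2]))
    m=np.uint8((W[...,2]>.216)&(W[...,2]<.30)&(W[...,0]<.9)&(W[...,0]>.3)&(W[...,1]<.2)&(W[...,1]>-.6))
    k,l,s,_=cv2.connectedComponentsWithStats(m)
    for i in range(1,k):
        if s[i,4]>8:
            q=W[l==i];print(s[i],rect(q[:,:2]),np.percentile(q[:,2],[5,50,95]).round(3))
p=cv2.imread('pics/top0.png')[130:240,290:450];cv2.imwrite('pics/crop.png',cv2.resize(p,None,fx=5,fy=5,interpolation=cv2.INTER_CUBIC))
E
```

```text
top
[255 167  18  29 310] (array([633.2, 169.9]), 98.1, 55.5, 4.9) z 0.0036
[211 207  18  30 332] (array([497.9, 316. ]), 96.2, 57.1, 6.1) z 0.0035
[256 214  17  29 316] (array([472.4, 167.8]), 95.9, 54.4, 0.3) z 0.0043
[295 244  47  18 759] (array([387.1,  -9.8]), 153.8, 54.2, 85.8) z 0.0048
box (array([ 591.3, -133.4]), 256.0, 168.7, -81.9) 0.20937547708147153
[335 151   3   4  10] (array([655.8, -70.8]), 7.1, 6.0, -1.3) [0.218 0.221 0.227]
[342 153  16  32 192] (array([ 603.9, -105.2]), 93.0, 31.8, -21.0) [0.217 0.245 0.251]
[361 169   3   4  10] (array([ 599.6, -145.9]), 7.0, 6.3, -3.6) [0.217 0.223 0.225]
[426 190  15  10 103] (array([ 516.9, -346.1]), 31.5, 27.7, 65.2) [0.222 0.254 0.262]
scene
[339 237  34  39 622] (array([387.4, -12.5]), 154.7, 54.7, 85.8) z 0.0067
[247 262  33  22 289] (array([634.9, 166.2]), 98.1, 54.8, 3.6) z 0.0064
[293 279  34  23 316] (array([472.4, 166.7]), 94.5, 55.3, 2.2) z 0.0059
[261 316  37  26 392] (array([498.1, 314. ]), 95.7, 54.3, 6.0) z 0.0062
box (array([ 589. , -136.7]), 260.3, 167.4, -82.1) 0.2114299840457663
[355 126   9  16  78] (array([ 513.4, -348.3]), 32.6, 25.7, -47.0) [0.221 0.25  0.261]
[295 156  25  22 232] (array([ 604.5, -111.7]), 78.1, 73.6, 22.9) [0.216 0.24  0.251]
[286 171   3   4   9] (array([655.6, -73.1]), 9.7, 6.8, -61.4) [0.217 0.223 0.225]
[314 176   6   7  11] (array([559.4, -83.7]), 32.1, 7.2, -31.5) [0.216 0.217 0.218]
[322 178   6   3   9] (array([533.7, -92.6]), 16.6, 9.2, 51.8) [0.216 0.217 0.218]
```

View pics/crop.png

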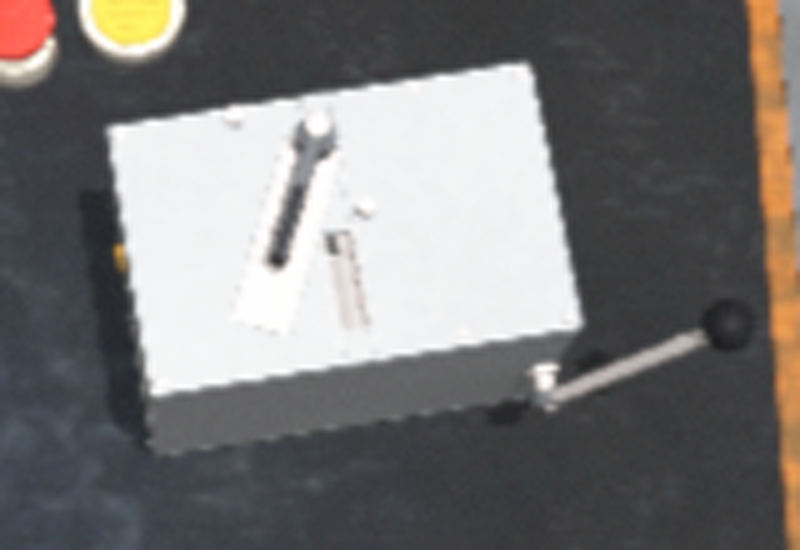

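```bash
cat >> h.py <<'E'
YAW=8.0; OR=np.array([557.,-135.6])
def b2w(x,y):
    a=np.radians(YAW);return OR+[x*np.cos(a)-y*np.sin(a),x*np.sin(a)+y*np.cos(a)]
def pose():
    s=state();q=s['tool_rot'];M=R.from_quat([q[1],q[2],q[3],q[0]]).as_matrix()
    return s['eef_pos']*1000,np.degrees(np.arctan2(M[1,0],M[0,0])),s,M
def plan(targets,start=None):
    """targets: list of (x,y,z,psi,nrows), world mm/deg; prints rows (no grip)"""
    p,psi,s,M=pose()
    print('pose',p.round(1),round(psi,1),'F',s['ft_force'].round(1),'w',round(s['grip_width']*1000,1),'gf',s['gripper_force'],'t',round(s['clock'],1),'q7',s['q'][6].round(2),'tilt',np.degrees(np.arccos(-M[2,2])).round(2))
    if start is not None: p,psi=np.array(start[:3],float),start[3]
    for x,y,z,ps,n in targets:
        t=np.array([x,y,z],float);th=-(((ps-psi)+180)%360-180)/n; st=(t-p)/n
        for i in range(n):
            a=np.radians(psi);tx=np.array([np.cos(a),np.sin(a),0]);ty=np.array([np.sin(a),-np.cos(a),0])
            print([round(float(v),1) for v in(st@tx,st@ty,-st[2],th)]);psi-=th
        p=t;print('--')
E
python3 - <<'E'
from h import *
plan([(193,-560,330,30,2),(583,-98,330,159,14)])
E
```

```text
pose [ 193.  -620.2  232.6] 17.3 F [ 0.5 -0.1 -0.2] w 86.9 gf 0.0 t 0.1 q7 -0.06 tilt 0.1
[8.9, -28.7, -48.7, -6.4]
[12.1, -27.6, -48.7, -6.4]
--
[40.6, -14.7, -0.0, -9.2]
[42.4, -8.0, -0.0, -9.2]
[43.2, -1.1, -0.0, -9.2]
[42.8, 5.9, -0.0, -9.2]
[41.3, 12.6, -0.0, -9.2]
[38.7, 19.1, -0.0, -9.2]
[35.2, 25.1, -0.0, -9.2]
[30.7, 30.4, -0.0, -9.2]
[25.5, 34.9, -0.0, -9.2]
[19.5, 38.5, -0.0, -9.2]
[13.1, 41.1, -0.0, -9.2]
[6.4, 42.7, -0.0, -9.2]
[-0.6, 43.2, -0.0, -9.2]
[-7.5, 42.5, -0.0, -9.2]
--
```

Emit:
{"api": "apply_moves", "payload": {
  "increments": [
    [0,9,-29,-49,-6.4],
    [0,12,-28,-49,-6.4],
    [0,41,-15,0,-9.2],
    [0,42,-8,0,-9.2],
    [0,43,-1,0,-9.2],
    [0,43,6,0,-9.2],
    [0,41,13,0,-9.2],
    [0,39,19,0,-9.2]
  ]
}}

```text
clock: 1.1
eef_pos: [0.3605, -0.3603, 0.3312]
tool_rot: [-0.0, 0.734, 0.679, -0.0]
ft_force: [0.4, -0.8, 0.0]
grip_width: 0.0871
gripper_force: 0.0
```

Emit:
{"api": "apply_moves", "payload": {
  "increments": [
    [100,35,25,0,-9.2],
    [130,31,30,0,-9.2],
    [130,25,35,0,-9.2],
    [130,20,38,0,-9.2],
    [130,13,41,0,-9.2],
    [130,6,43,0,-9.2],
    [130,-1,43,0,-9.2],
    [130,-7,42,0,-9.2]
  ]
}}

```text
clock: 2.1
eef_pos: [0.5827, -0.0978, 0.3311]
tool_rot: [-0.0, 0.181, 0.984, -0.0]
ft_force: [-0.2, -0.3, -0.0]
grip_width: 0.043
gripper_force: 0.0
```

Run:
```python
from h import *
plan([(583,-98,330,159,2),(583,-98,244,159,4)])
```

```text
pose [582.7 -97.8 331.1] 159.2 F [-0.2 -0.3 -0. ] w 43.0 gf 0.0 t 2.1 q7 1.22 tilt 0.03
[-0.2, -0.0, 0.6, 0.1]
[-0.2, -0.0, 0.6, 0.1]
--
[0.0, 0.0, 21.5, -0.0]
[0.0, 0.0, 21.5, -0.0]
[0.0, 0.0, 21.5, -0.0]
[0.0, 0.0, 21.5, -0.0]
--
```

Emit:
{"api": "apply_moves", "payload": {
  "increments": [
    [130,0,0,30,0],
    [130,0,0,30,0],
    [130,0,0,28,0],
    [130,0,0,0,0],
    [255,0,0,0,0],
    [255,0,0,0,0],
    [255,0,0,0,0],
    [255,0,0,0,0]
  ]
}}

```text
clock: 3.1
eef_pos: [0.5823, -0.0989, 0.2442]
tool_rot: [0.0, 0.183, 0.983, -0.0]
ft_force: [1.3, 2.5, 3.0]
grip_width: 0.0119
gripper_force: 29.9
```

Run:
```python
from h import *
p,psi,s,_=pose(); pv=np.array(b2w(85,4)); print(pv, np.linalg.norm(p[:2]-pv), np.degrees(np.arctan2(*(p[:2]-pv)[::-1])))
r=np.linalg.norm(p[:2]-pv)
T=[];a0=np.degrees(np.arctan2(*(p[:2]-pv)[::-1]))
for k in range(1,9):
    a=a0+(97-a0)*k/8; T.append((*(pv+r*np.array([np.cos(np.radians(a)),np.sin(np.radians(a))])),p[2],psi+(97-a0)*k/8,1))
plan(T)
```

```text
[ 640.61609344 -119.80921414] 61.96667664371713 160.32239339309513
pose [582.3 -98.9 244.2] 158.9 F [1.3 2.5 3. ] w 11.9 gf 29.878215193748474 t 3.1 q7 1.2 tilt 0.05
[-0.4, 8.5, -0.0, 7.9]
--
[-0.4, 8.5, -0.0, 7.9]
--
[-0.4, 8.5, -0.0, 7.9]
--
[-0.4, 8.5, -0.0, 7.9]
--
[-0.4, 8.5, -0.0, 7.9]
--
[-0.4, 8.5, -0.0, 7.9]
--
[-0.4, 8.5, -0.0, 7.9]
--
[-0.4, 8.5, -0.0, 7.9]
--
```

Emit:
{"api": "apply_moves", "payload": {
  "increments": [
    [255,-0.4,8.5,0,7.8],
    [255,-0.4,8.5,0,7.8],
    [255,-0.4,8.5,0,7.8],
    [255,-0.4,8.5,0,7.8],
    [255,-0.4,8.5,0,7.8],
    [255,-0.4,8.5,0,7.8],
    [255,-0.4,8.5,0,7.8],
    [255,-0.4,8.5,0,7.8]
  ]
}}

```text
clock: 4.1
eef_pos: [0.6327, -0.0577, 0.2441]
tool_rot: [-0.0, 0.667, 0.745, -0.0]
ft_force: [-17.4, -1.6, 8.2]
grip_width: 0.0118
gripper_force: 29.9
```

Run:
```python
from h import *
p,psi,s,_=pose(); pv=np.array(b2w(85,4)); print(np.linalg.norm(p[:2]-pv), np.degrees(np.arctan2(*(p[:2]-pv)[::-1])))
plan([])
```

```text
62.62809994420029 97.30294647671471
pose [632.7 -57.7 244.1] 96.3 F [-17.4  -1.6   8.2] w 11.8 gf 29.85539138317108 t 4.1 q7 0.03 tilt 0.01
```

Run:
```python
from h import *
plan([(633,-58,310,98,3),(654,100,250,4.3,10)])
```

```text
pose [632.7 -57.7 244.1] 96.3 F [-17.4  -1.6   8.2] w 11.8 gf 29.85539138317108 t 4.1 q7 0.03 tilt 0.01
[-0.1, 0.1, -22.0, -0.6]
[-0.1, 0.1, -22.0, -0.6]
[-0.1, 0.1, -22.0, -0.6]
--
[15.4, 4.3, 6.0, 9.4]
[15.8, 1.7, 6.0, 9.4]
[15.9, -0.9, 6.0, 9.4]
[15.6, -3.5, 6.0, 9.4]
[14.8, -5.9, 6.0, 9.4]
[13.6, -8.3, 6.0, 9.4]
[12.1, -10.4, 6.0, 9.4]
[10.2, -12.2, 6.0, 9.4]
[8.1, -13.7, 6.0, 9.4]
[5.8, -14.9, 6.0, 9.4]
--
```

Emit:
{"api": "apply_moves", "payload": {
  "increments": [
    [130,0,0,0,0],
    [130,0,0,0,0],
    [130,0,0,0,0],
    [100,0,0,-22,0],
    [70,0,0,-22,0],
    [70,0,0,-22,0],
    [70,0,0,0,0],
    [70,0,0,0,0]
  ]
}}

```text
clock: 5.1
eef_pos: [0.6321, -0.0582, 0.3085]
tool_rot: [-0.0, 0.666, 0.746, -0.0]
ft_force: [0.1, 0.2, 0.3]
grip_width: 0.0631
gripper_force: 0.0
```

Run:
```python
from h import *
plan([(640,100,270,4.3,9)])
```

```text
pose [632.1 -58.2 308.5] 96.5 F [0.1 0.2 0.3] w 63.1 gf 0.0 t 5.1 q7 0.05 tilt 0.07
[17.4, 2.9, 4.3, 10.2]
[17.6, -0.3, 4.3, 10.2]
[17.3, -3.4, 4.3, 10.2]
[16.4, -6.4, 4.3, 10.2]
[15.0, -9.2, 4.3, 10.2]
[13.1, -11.7, 4.3, 10.2]
[10.8, -13.9, 4.3, 10.2]
[8.2, -15.6, 4.3, 10.2]
[5.3, -16.8, 4.3, 10.2]
--
```

Emit:
{"api": "apply_moves", "payload": {
  "increments": [
    [70,17.4,3,4,10.2],
    [70,17.6,0,4,10.2],
    [70,17.3,-3,4,10.2],
    [70,16.4,-6,4,10.2],
    [70,15,-9,4,10.2],
    [70,13,-12,4,10.2],
    [70,11,-14,4,10.2],
    [70,8,-16,4,10.2]
  ]
}}

```text
clock: 6.1
eef_pos: [0.6394, 0.0832, 0.2756]
tool_rot: [0.0, 0.992, 0.127, -0.001]
ft_force: [-0.1, 0.8, 0.3]
grip_width: 0.0632
gripper_force: 0.0
```

```bash
cat >> h.py <<'E'
def look(tag,save=False):
    for n in('top','scene'):
        p,d=grab_frame(n);W=cloud(n,d);print(n);blobs(p,W)
        cv2.imwrite(f'pics/{n}{tag}.png',p);np.save(f'{n}{tag}.npy',d)
        m=(W[...,2]>.232)&(W[...,2]<.252)&(W[...,0]<.72)&(W[...,0]>.5)&(W[...,1]<.05)&(W[...,1]>-.2)
        if m.sum()>30: print('handle',m.sum(),rect(W[m][:,:2]))
E
python3 - <<'E'
from h import *
look('1')
plan([(654,169.5,150,4.3,3),(654,169.5,12.5,4.3,4)])
E
```

```text
top
[255 168  18  28 255] (array([632.6, 170.6]), 96.1, 54.2, 4.2) z 0.0037
[211 207  18  30 327] (array([498.1, 315.7]), 96.5, 56.4, 6.6) z 0.0041
[256 214  17  29 314] (array([472.1, 167.7]), 95.4, 53.7, 0.2) z 0.0041
handle 154 (array([637.7, -81.7]), 95.4, 22.1, -86.5)
scene
[339 237  34  40 621] (array([387.3, -11.8]), 154.8, 55.3, 85.7) z 0.0068
[247 263  33  21 312] (array([633.6, 168.8]), 96.8, 57.0, 5.0) z 0.0063
[293 279  34  23 313] (array([472.2, 166. ]), 95.1, 54.3, 2.3) z 0.0062
[261 316  37  26 395] (array([497.9, 313.1]), 94.9, 53.9, 6.0) z 0.0062
handle 120 (array([630.6, -83.1]), 95.3, 18.3, -81.1)
pose [638.8  85.6 275.5] 15.1 F [-0.8  0.2  0.3] w 63.2 gf 0.0 t 6.2 q7 -1.58 tilt 0.2
[12.2, -25.7, 41.8, 3.6]
[10.5, -26.4, 41.8, 3.6]
[8.9, -27.0, 41.8, 3.6]
--
[0.0, 0.0, 34.4, -0.0]
[0.0, 0.0, 34.4, -0.0]
[0.0, 0.0, 34.4, -0.0]
[0.0, 0.0, 34.4, -0.0]
--
```

Emit:
{"api": "apply_moves", "payload": {
  "increments": [
    [70,12,-26,42,3.6],
    [70,10.5,-26.4,42,3.6],
    [70,9,-27,42,3.6],
    [70,0,0,50,0],
    [70,0,0,50,0],
    [70,0,0,37,0],
    [70,0,0,0,0],
    [70,0,0,0,0]
  ]
}}

```text
clock: 7.2
eef_pos: [0.6551, 0.1657, 0.0138]
tool_rot: [0.0, 0.999, 0.037, -0.001]
ft_force: [-0.4, -0.5, 0.2]
grip_width: 0.0632
gripper_force: 0.0
```

Emit:
{"api": "apply_moves", "payload": {
  "increments": [
    [255,0,0,0,0],
    [255,0,0,0,0],
    [255,0,0,0,0],
    [255,0,0,0,0],
    [255,0,0,-30,0],
    [255,0,0,-50,0],
    [255,0,0,-50,0],
    [255,0,0,-50,0]
  ]
}}

```text
clock: 8.2
eef_pos: [0.6551, 0.1668, 0.1959]
tool_rot: [0.0, 0.999, 0.036, -0.0]
ft_force: [0.9, -0.5, -1.2]
grip_width: 0.0489
gripper_force: 29.9
```

Run:
```python
from h import *
plan([])
look('2')
t=b2w(-66,70);print(t)
```

```text
pose [655.1 166.8 195.9] 4.1 F [ 0.9 -0.5 -1.2] w 48.9 gf 29.929068982601166 t 8.2 q7 -1.91 tilt 0.02
top
[211 207  18  30 328] (array([497.6, 316.3]), 96.4, 57.8, 5.8) z 0.004
[256 215  16  28 187] (array([470.7, 173.3]), 92.4, 49.9, 5.7) z 0.0038
[319 245  23  17 318] (array([384.8, -49.9]), 72.4, 54.3, 89.5) z 0.0049
handle 158 (array([634.7, -81.4]), 94.7, 16.6, -84.6)
scene
[340 237  33  40 619] (array([387.3, -11.9]), 154.5, 55.1, 86.0) z 0.0067
[293 279  34  23 331] (array([472. , 166.7]), 94.9, 55.0, 3.4) z 0.0059
[261 316  37  26 396] (array([497.6, 313.2]), 94.6, 54.4, 5.9) z 0.0063
handle 115 (array([629.6, -83.7]), 97.5, 20.1, -80.6)
[481.9001904  -75.46665985]
```

View pics/scene2.png

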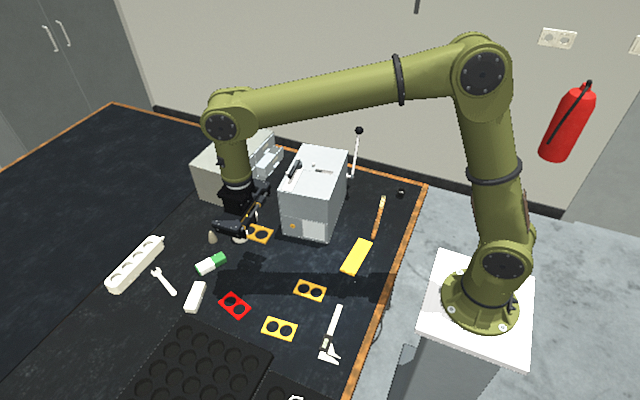

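Emit:
{"api": "apply_moves", "payload": {
  "increments": [
    [255,0,0,50,0],
    [255,0,0,50,0],
    [255,0,0,50,0],
    [255,0,0,31,0],
    [255,0,0,0,0],
    [70,0,0,0,0],
    [70,0,0,2,0],
    [70,0,0,0,0]
  ]
}}

```text
clock: 9.3
eef_pos: [0.6555, 0.1668, 0.0116]
tool_rot: [0.0, 0.999, 0.036, 0.0]
ft_force: [0.3, -1.3, 1.9]
grip_width: 0.0624
gripper_force: 0.5
```

Emit:
{"api": "apply_moves", "payload": {
  "increments": [
    [255,0,0,0,0],
    [255,0,0,0,0],
    [255,0,0,0,0],
    [255,0,0,0,0],
    [255,0,0,-30,0],
    [255,0,0,-60,0],
    [255,0,0,-60,0],
    [255,0,0,-60,0]
  ]
}}

```text
clock: 10.3
eef_pos: [0.6549, 0.1667, 0.2229]
tool_rot: [0.0, 0.999, 0.036, -0.0]
ft_force: [1.2, -0.6, -1.3]
grip_width: 0.0492
gripper_force: 29.9
```

Run:
```python
from h import *
t=b2w(-64,70);print(t)
plan([(560,120,270,8,3),(*t,270,8,4),(*t,225,8,2)])
```

```text
[483.88072653 -75.18831365]
pose [654.9 166.7 222.9] 4.1 F [ 1.2 -0.6 -1.3] w 49.2 gf 29.92806226015091 t 10.3 q7 -1.9 tilt 0.05
[-32.7, 13.3, -15.7, -1.3]
[-33.0, 12.5, -15.7, -1.3]
[-33.2, 11.8, -15.7, -1.3]
--
[-25.6, 45.7, -0.0, -0.0]
[-25.6, 45.7, -0.0, -0.0]
[-25.6, 45.7, -0.0, -0.0]
[-25.6, 45.7, -0.0, -0.0]
--
[0.0, 0.0, 22.5, -0.0]
[0.0, 0.0, 22.5, -0.0]
--
```

Emit:
{"api": "apply_moves", "payload": {
  "increments": [
    [255,-33,13,-15,-1.3],
    [255,-33,12.5,-16,-1.3],
    [255,-33,12,-16,-1.3],
    [255,-25.8,45.7,0,0],
    [255,-25.8,45.7,0,0],
    [255,-25.8,45.7,0,0],
    [255,-25.8,45.7,0,0],
    [255,0,0,35,0]
  ]
}}

```text
clock: 11.3
eef_pos: [0.4837, -0.0806, 0.2354]
tool_rot: [0.002, 0.998, 0.065, 0.002]
ft_force: [0.6, 0.8, -1.7]
grip_width: 0.0494
gripper_force: 29.9
```

Run:
```python
from h import *
t=b2w(-65,70);print(t)
plan([(*t,226,8,2),(*t,206.5,8,5)])
```

```text
[482.89045846 -75.32748675]
pose [483.7 -80.6 235.4] 7.5 F [ 0.6  0.8 -1.7] w 49.4 gf 29.92821514606476 t 11.3 q7 -1.33 tilt 0.35
[-0.1, -2.6, 4.7, -0.3]
[-0.1, -2.6, 4.7, -0.3]
--
[0.0, 0.0, 3.9, -0.0]
[0.0, 0.0, 3.9, -0.0]
[0.0, 0.0, 3.9, -0.0]
[0.0, 0.0, 3.9, -0.0]
[0.0, 0.0, 3.9, -0.0]
--
```

Emit:
{"api": "apply_moves", "payload": {
  "increments": [
    [255,-0.5,0,5,0],
    [255,0,0,4,0],
    [255,0,0,4,0],
    [255,0,0,4,0],
    [255,0,0,4,0],
    [255,0,0,4,0],
    [255,0,0,4,0],
    [255,0,0,0,0]
  ]
}}

```text
clock: 12.3
eef_pos: [0.4855, -0.0746, 0.2075]
tool_rot: [0.001, 0.998, 0.07, 0.003]
ft_force: [-0.5, -0.4, 7.6]
grip_width: 0.0498
gripper_force: 30.0
```

Run:
```python
from h import *
plan([])
p,d=grab_frame('scene');cv2.imwrite('pics/s3.png',cv2.resize(p[90:290,200:420],None,fx=3,fy=3));np.save('s3.npy',d)
```

```text
pose [485.5 -74.6 207.5] 8.1 F [-0.5 -0.4  7.6] w 49.8 gf 30.003189146518707 t 12.3 q7 -1.33 tilt 0.36
```

View pics/s3.png

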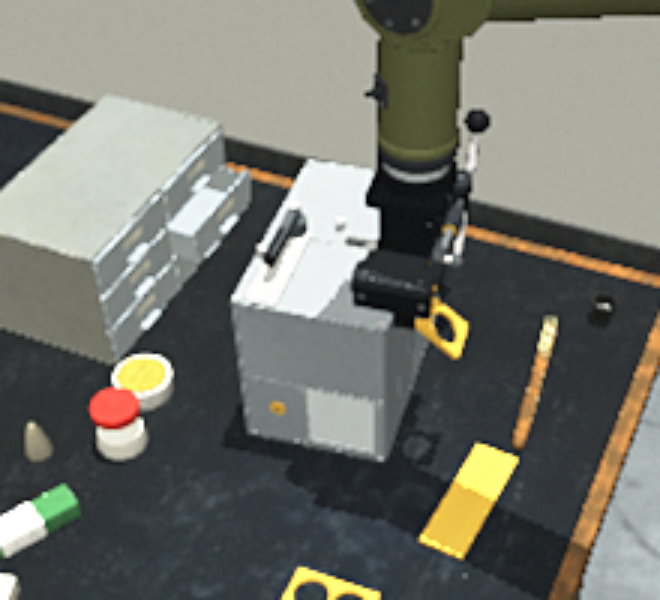

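```bash
cat >> h.py <<'E'
def tiltfit(n,tag=None):
    p,d=grab_frame(n); W=cloud(n,d)*1000
    hsv=cv2.cvtColor(p,cv2.COLOR_BGR2HSV);m=cv2.inRange(hsv,(15,90,60),(38,255,255))>0
    t,psi,_,_=pose();a=np.radians(psi)
    Q=W-t; X=Q[...,0]*np.cos(a)+Q[...,1]*np.sin(a);Y=Q[...,0]*np.sin(a)-Q[...,1]*np.cos(a);Z=Q[...,2]
    m&=(abs(X)<110)&(abs(Y)<45)&(Z<40)&(Z>-110)
    X,Y,Z=X[m],Y[m],Z[m];A=np.c_[X,Y,np.ones_like(X)];c=np.linalg.lstsq(A,Z,rcond=None)[0]
    k=abs(A@c-Z)<4;c=np.linalg.lstsq(A[k],Z[k],rcond=None)[0]
    print(n,len(X),k.sum(),'tilt',np.degrees(np.arctan(c[0])).round(1),'side',np.degrees(np.arctan(c[1])).round(1),'z at x=0',c[2].round(1),'X',np.percentile(X[k],[1,99]).round(1),'Z',np.percentile(Z[k],[1,99]).round(1))
E
python3 - <<'E'
from h import *
tiltfit('scene');tiltfit('top')
plan([(470,-75,290,8,3)])
E
```

```text
scene 137 119 tilt 39.2 side 0.8 z at x=0 2.0 X [-57.8 -12.2] Z [-44.6  -9.6]Traceback (most recent call last):
  File "<stdin>", line 2, in <module>
  File "h.py", line 50, in tiltfit
    print(n,len(X),k.sum(),'tilt',np.degrees(np.arctan(c[0])).round(1),'side',np.degrees(np.arctan(c[1])).round(1),'z at x=0',c[2].round(1),'X',np.percentile(X[k],[1,99]).round(1),'Z',np.percentile(Z[k],[1,99]).round(1))
                                                                                                                                                ~~~~~~~~~~~~~^^^^^^^^^^^^^
    return _quantile_unchecked(
        a, q, axis, out, overwrite_input, method, keepdims, weights)
    return _ureduce(a,
                    func=_quantile_ureduce_func,
    ...<5 lines>...
                    overwrite_input=overwrite_input,
                    method=method)
    r = func(a, **kwargs)
    result = _quantile(arr,
                       quantiles=q,
    ...<2 lines>...
                       out=out,
                       weights=wgt)
    slices_having_nans = np.isnan(arr[-1, ...])
                                  ~~~^^^^^^^^^
IndexError: index -1 is out of bounds for axis 0 with size 0
```

Emit:
{"api": "apply_moves", "payload": {
  "increments": [
    [255,0,0,2.5,0],
    [255,0,0,0,0],
    [255,0,0,-10,0],
    [255,-10,0,-20,0],
    [255,-10,0,-30,0],
    [255,-10,0,-30,0],
    [255,0,0,0,0],
    [255,0,0,0,0]
  ]
}}

```text
clock: 13.45
eef_pos: [0.4532, -0.0791, 0.2912]
tool_rot: [-0.0, 0.998, 0.07, -0.001]
ft_force: [0.1, 0.2, -0.9]
grip_width: 0.0493
gripper_force: 30.0
```

Run:
```python
from h import *
tiltfit('scene')
p=cv2.imread('pics/top1.png');W=cloud('top',np.load('top1.npy'))*1000
a=np.radians(8);D=W[...,:2]-OR
X=D[...,0]*np.cos(a)+D[...,1]*np.sin(a);Y=-D[...,0]*np.sin(a)+D[...,1]*np.cos(a)
# project onto z=.21 plane along rays
eye=get_calibration('top')['eye']*1000
V=W-eye;P=eye+V*((210-eye[2])/V[...,2:]) ;D=P[...,:2]-OR
X=D[...,0]*np.cos(a)+D[...,1]*np.sin(a);Y=-D[...,0]*np.sin(a)+D[...,1]*np.cos(a)
m=(W[...,2]<204)&(abs(X)<45)&(abs(Y)<30)
print('slot by depth',m.sum(),X[m].mean(),Y[m].mean(),np.percentile(X[m],[1,99]),np.percentile(Y[m],[1,99]))
g=p.mean(-1);b=(abs(X)<45)&(abs(Y)<25);thr=(g[b].max()+g[b].min())/2;m=b&(g<np.percentile(g[b],70)*.85)
print('by colour',m.sum(),X[m].mean(),Y[m].mean(),np.percentile(X[m],[1,99]),np.percentile(Y[m],[1,99]))
c=p[130:240,290:450];cv2.imwrite('pics/crop1.png',cv2.resize(c,None,fx=5,fy=5))
plan([])
```

```text
scene 143 115 tilt 42.5 side -0.4 z at x=0 3.1 X [-54.4 -14.2] Z [-47.7  -8.3]
slot by depth 130 -0.38889514976283407 1.7183221338883352 [-39.34514414  38.74165878] [-24.63833163  25.93864185]
by colour 15 22.47666671182009 0.492255943070192 [ 0.09010596 38.52455595] [-12.76539533   7.33892515]
pose [453.  -79.  290.7] 8.0 F [ 0.7  0.1 -2. ] w 49.3 gf 29.999256134033203 t 13.5 q7 -1.29 tilt 0.12<stdin>:8: RuntimeWarning: divide by zero encountered in divide
<stdin>:8: RuntimeWarning: invalid value encountered in multiply
```

View pics/crop1.png

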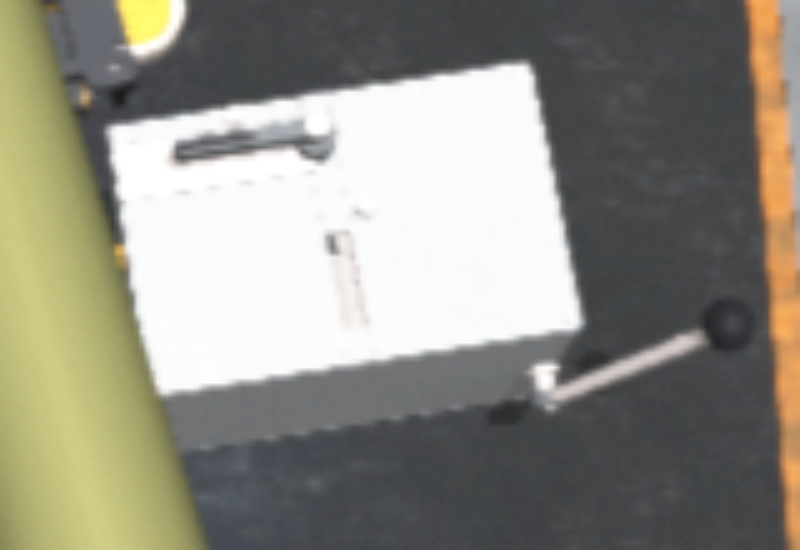

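Run:
```python
from h import *
c=get_calibration('top');K=c['camera_matrix'];q=c['orientation'];M=R.from_quat([q[1],q[2],q[3],q[0]]).as_matrix()
def proj(u,v,z=.21):
    r=M@np.array([(u-K[0,2])/K[0,0],-(v-K[1,2])/K[1,1],-1]);return (c['eye']+r*(z-c['eye'][2])/r[2])[:2]*1000
a=np.radians(8)
for x,y in((326,232),(352,230),(343,330),(370,326),(348,279),(108,128),(530,63),(582,325),(158,393)):
    w=proj(290+(x-2)/5,130+(y-2)/5);D=w-OR;print((x,y),w.round(1),np.round([D[0]*np.cos(a)+D[1]*np.sin(a),-D[0]*np.sin(a)+D[1]*np.cos(a)],1))
# insertion: pivot s along 43 deg line
th=np.radians(43)
P=lambda s:(*b2w(0,s*np.cos(th)),208+s*np.sin(th)+8.6,98,)
for s in(85,50,17):print(s,np.round(P(s),1))
x,y,z,_=P(85)
plan([(453,-79,305,98,9),(x,y,305,98,4),(*P(85),1)])
```

```text
(326, 232) [ 586.7 -125. ] [30.9  6.4]
(352, 230) [ 587.6 -140.4] [29.6 -9. ]
(343, 330) [ 527.  -132.9] [-29.3   6.8]
(370, 326) [ 529.1 -148.8] [-29.5  -9.2]
(348, 279) [ 557.8 -136.9] [ 0.6 -1.4]
(108, 128) [653.6   2.9] [114.9 123.7]
(530, 63) [ 689.2 -250.8] [ 114.9 -132.5]
(582, 325) [ 527.2 -273. ] [ -48.6 -131.9]
(158, 393) [491.5 -23.9] [-49.3 119.8]
85 [548.3 -74.  274.6  98. ]
50 [551.9 -99.4 250.7  98. ]
17 [ 555.3 -123.3  228.2   98. ]
pose [453.  -79.  290.7] 8.0 F [ 0.7  0.1 -2. ] w 49.3 gf 29.999256134033203 t 13.5 q7 -1.29 tilt 0.12
[0.0, -0.0, -1.6, -10.0]
[0.0, -0.0, -1.6, -10.0]
[0.0, 0.0, -1.6, -10.0]
[0.0, 0.0, -1.6, -10.0]
[0.0, 0.0, -1.6, -10.0]
[0.0, 0.0, -1.6, -10.0]
[0.0, 0.0, -1.6, -10.0]
[0.0, 0.0, -1.6, -10.0]
[0.0, 0.0, -1.6, -10.0]
--
[-2.1, 23.8, -0.0, -0.0]
[-2.1, 23.8, -0.0, -0.0]
[-2.1, 23.8, -0.0, -0.0]
[-2.1, 23.8, -0.0, -0.0]
--
[0.0, 0.0, 30.4, -0.0]
--
```

Emit:
{"api": "apply_moves", "payload": {
  "increments": [
    [255,0,0,-3,-10],
    [255,0,0,-3,-10],
    [255,0,0,-3,-10],
    [255,0,0,-3,-10],
    [255,0,0,-2,-10],
    [255,0,0,0,-10],
    [255,0,0,0,-10],
    [255,0,0,0,-10]
  ]
}}

```text
clock: 14.5
eef_pos: [0.453, -0.079, 0.3044]
tool_rot: [-0.001, 0.717, 0.697, -0.001]
ft_force: [-0.6, -0.5, -1.5]
grip_width: 0.0496
gripper_force: 30.0
```

Emit:
{"api": "apply_moves", "payload": {
  "increments": [
    [255,0,0,0,-10],
    [255,-2.5,32,0,0],
    [255,-2.5,32,0,0],
    [255,-2.5,31.5,0,0],
    [255,0,0,0,0],
    [255,0,0,0,0],
    [255,0,0,0,0],
    [255,0,0,0,0]
  ]
}}

```text
clock: 15.5
eef_pos: [0.5485, -0.0736, 0.3063]
tool_rot: [0.0, 0.656, 0.755, -0.0]
ft_force: [0.1, -0.3, -1.0]
grip_width: 0.0495
gripper_force: 30.0
```

Run:
```python
from h import *
tiltfit('scene')
th=np.radians(43)
P=lambda s:(*b2w(0,-.5+s*np.cos(th)),208+s*np.sin(th)+8.6,98,)
plan([(*P(85),3),(*P(17),5)])
```

```text
scene 51 49 tilt 42.6 side -0.0 z at x=0 -2.5 X [-78.   15.5] Z [-72.9  13.4]
pose [548.6 -73.6 306.4] 98.0 F [ 0.2  0.2 -0.5] w 49.4 gf 29.99908357858658 t 15.6 q7 0.21 tilt 0.03
[-0.3, -0.1, 10.6, -0.0]
[-0.3, -0.1, 10.6, -0.0]
[-0.3, -0.1, 10.6, -0.0]
--
[-9.9, -0.0, 9.3, -0.0]
[-9.9, -0.0, 9.3, -0.0]
[-9.9, -0.0, 9.3, -0.0]
[-9.9, -0.0, 9.3, -0.0]
[-9.9, -0.0, 9.3, -0.0]
--
```

Emit:
{"api": "apply_moves", "payload": {
  "increments": [
    [255,-0.3,0,10.6,0],
    [255,-0.3,0,10.6,0],
    [255,-0.3,0,10.6,0],
    [255,-7.3,0,6.8,0],
    [255,0,0,0,0],
    [255,0,0,0,0],
    [255,0,0,0,0],
    [255,0,0,0,0]
  ]
}}

```text
clock: 16.55
eef_pos: [0.5503, -0.0814, 0.2678]
tool_rot: [0.0, 0.656, 0.755, 0.0]
ft_force: [0.2, -0.5, -1.0]
grip_width: 0.0497
gripper_force: 30.0
```

Run:
```python
from h import *
plan([])
p,d=grab_frame('scene');a=cv2.resize(p[130:230,250:380],None,fx=5,fy=5,interpolation=cv2.INTER_CUBIC)
np.save('s4.npy',d);cv2.imwrite('pics/s4.png',p);cv2.imwrite('pics/s4c.png',a)
```

```text
pose [550.3 -81.4 267.8] 98.0 F [ 0.2 -0.5 -1. ] w 49.7 gf 29.999256134033203 t 16.6 q7 0.22 tilt 0.04
```

View pics/s4c.png

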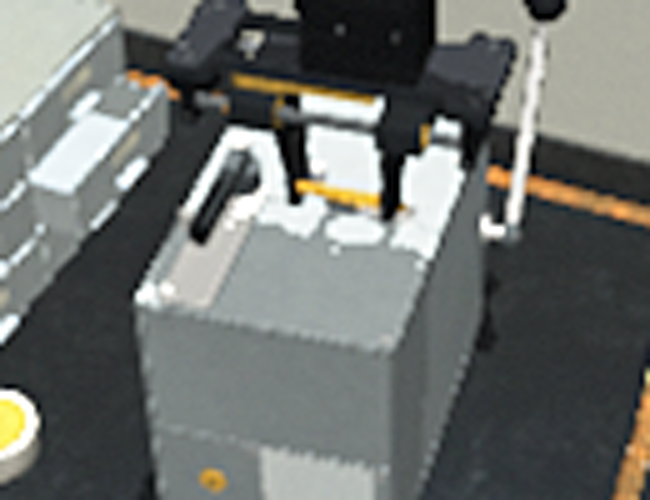

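Run:
```python
from h import *
p=cv2.imread('pics/s4.png');hsv=cv2.cvtColor(p,cv2.COLOR_BGR2HSV)
m=cv2.inRange(hsv,(12,110,70),(38,255,255));m[:164]=0;m[175:]=0;m[:,:308]=0;m[:,335:]=0
v,u=np.nonzero(m);print(len(u),u.min(),u.max(),np.polyfit(u,v,1))
c=get_calibration('scene');K=c['camera_matrix'];q=c['orientation'];M=R.from_quat([q[1],q[2],q[3],q[0]]).as_matrix()
t,psi,_,_=pose();a=np.radians(psi);tx=np.array([np.cos(a),np.sin(a),0]);ty=np.array([np.sin(a),-np.cos(a),0])
e=c['eye']*1000
for uu in np.unique(u):
    vv=v[u==uu].mean();r=M@np.array([(uu-K[0,2])/K[0,0],-(vv-K[1,2])/K[1,1],-1])
    k=((t-e)@tx)/(r@tx);w=e+k*r-t;print(uu,(u==uu).sum(),vv,'toolY',round(w@ty,1),'z',round(w[2],1),'elev',round(np.degrees(np.arctan2(-r[2],np.hypot(r@tx,0))),1))
```

```text
41 309 330 [  0.20442777 103.61547744]
309 3 167.0 toolY 28.6 z -3.0 elev 40.4
310 3 167.0 toolY 25.4 z -2.3 elev 40.4
311 2 166.5 toolY 22.1 z 0.3 elev 40.3
312 2 166.5 toolY 18.9 z 1.0 elev 40.3
313 2 167.5 toolY 15.8 z -2.2 elev 40.4
314 2 167.5 toolY 12.6 z -1.5 elev 40.4
315 2 168.5 toolY 9.5 z -4.8 elev 40.5
316 2 168.5 toolY 6.3 z -4.1 elev 40.5
317 3 169.0 toolY 3.2 z -5.4 elev 40.5
318 3 169.0 toolY 0.0 z -4.7 elev 40.5
319 3 169.0 toolY -3.2 z -4.0 elev 40.5
320 3 169.0 toolY -6.3 z -3.3 elev 40.5
321 2 169.5 toolY -9.5 z -4.6 elev 40.5
322 2 169.5 toolY -12.6 z -3.9 elev 40.5
323 2 169.5 toolY -15.8 z -3.3 elev 40.5
324 2 169.5 toolY -18.9 z -2.6 elev 40.4
325 2 169.5 toolY -22.1 z -1.9 elev 40.4
330 1 171.0 toolY -37.7 z -4.4 elev 40.5
```

Emit:
{"api": "apply_moves", "payload": {
  "increments": [
    [255,0,0,4.5,0],
    [255,-3.7,0,3.4,0],
    [255,-3.7,0,3.4,0],
    [255,-3.7,0,3.4,0],
    [255,-3.7,0,3.4,0],
    [255,-3.7,0,3.4,0],
    [255,0,0,0,0],
    [255,0,0,0,0]
  ]
}}

```text
clock: 17.6
eef_pos: [0.5528, -0.0997, 0.246]
tool_rot: [0.0, 0.656, 0.755, 0.0]
ft_force: [1.3, 0.5, -1.2]
grip_width: 0.0496
gripper_force: 30.0
```

Emit:
{"api": "apply_moves", "payload": {
  "increments": [
    [255,-3.7,0,3.4,0],
    [255,-3.7,0,3.4,0],
    [255,-3.7,0,3.4,0],
    [255,-3.7,0,3.4,0],
    [255,-3.7,0,3.4,0],
    [255,-2,0,2,0],
    [255,0,0,0,0],
    [255,0,0,0,0]
  ]
}}

```text
clock: 18.6
eef_pos: [0.5557, -0.12, 0.2271]
tool_rot: [0.0, 0.656, 0.755, 0.0]
ft_force: [0.0, -1.0, -0.8]
grip_width: 0.0498
gripper_force: 30.0
```

Emit:
{"api": "apply_moves", "payload": {
  "increments": [
    [200,0,0,0,0],
    [70,0,0,0,0],
    [60,0,0,0,0],
    [60,0,0,0,0],
    [60,0,0,-20,0],
    [60,0,0,-40,0],
    [60,0,0,-40,0],
    [60,0,0,0,0]
  ]
}}

```text
clock: 19.6
eef_pos: [0.5572, -0.1203, 0.331]
tool_rot: [0.003, 0.656, 0.755, 0.002]
ft_force: [0.1, -0.4, -0.2]
grip_width: 0.0667
gripper_force: 0.0
```

Run:
```python
from h import *
plan([])
look('5')
p=cv2.imread('pics/scene5.png');cv2.imwrite('pics/s5c.png',cv2.resize(p[130:230,250:380],None,fx=5,fy=5,interpolation=cv2.INTER_CUBIC))
```

```text
pose [ 557.2 -120.3  331. ] 98.0 F [ 0.1 -0.4 -0.2] w 66.7 gf 0.0 t 19.6 q7 0.29 tilt 0.41
top
[211 207  18  30 325] (array([496.9, 315.9]), 94.9, 57.3, 4.7) z 0.0039
[256 214  17  29 312] (array([472.7, 167.9]), 95.4, 53.3, 1.4) z 0.004
[295 244  37  18 523] (array([389. ,   7.3]), 118.7, 55.5, 86.4) z 0.0049
handle 80 (array([632.6, -59.3]), 50.1, 14.0, -83.8)
scene
[339 237  34  39 621] (array([387.5, -11.8]), 153.9, 55.4, 85.6) z 0.0072
[293 279  34  23 318] (array([472.2, 167.1]), 95.0, 55.7, 1.7) z 0.006
[261 316  37  26 393] (array([498.3, 313.4]), 96.2, 52.8, 6.1) z 0.0062
handle 116 (array([632.1, -83.9]), 95.3, 16.4, -86.4)
```

View pics/s5c.png

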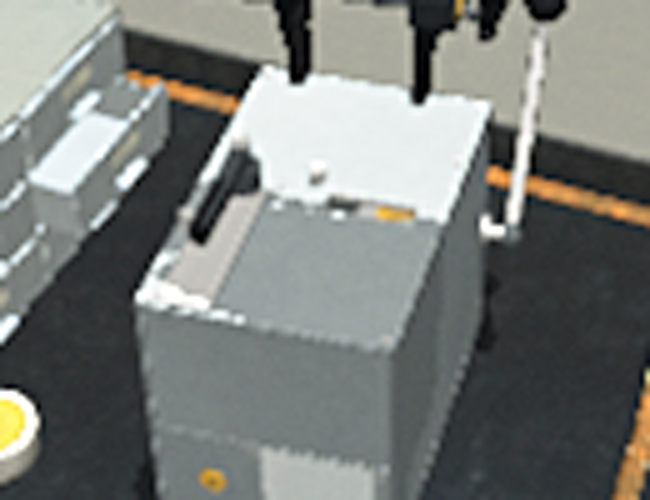

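Run:
```python
from h import *
plan([(493,167.5,150,1.5,11),(493,167.5,11.5,1.5,4)])
```

```text
pose [ 555.6 -120.2  326.9] 98.0 F [-0.6  0.4 -0.3] w 67.0 gf 0.0 t 19.7 q7 0.29 tilt 0.03
[26.7, -2.0, 16.1, 8.8]
[26.1, -6.0, 16.1, 8.8]
[24.8, -10.0, 16.1, 8.8]
[23.0, -13.6, 16.1, 8.8]
[20.7, -17.0, 16.1, 8.8]
[17.9, -19.9, 16.1, 8.8]
[14.6, -22.4, 16.1, 8.8]
[11.0, -24.4, 16.1, 8.8]
[7.2, -25.8, 16.1, 8.8]
[3.2, -26.6, 16.1, 8.8]
[-0.9, -26.7, 16.1, 8.8]
--
[0.0, 0.0, 34.6, 0.0]
[0.0, 0.0, 34.6, 0.0]
[0.0, 0.0, 34.6, 0.0]
[0.0, 0.0, 34.6, 0.0]
--
```

Emit:
{"api": "apply_moves", "payload": {
  "increments": [
    [70,26.7,-2,0,8.8],
    [70,26.1,-6,0,8.8],
    [70,24.8,-10,0,8.8],
    [70,23,-13.6,16,8.8],
    [70,20.7,-17,16,8.8],
    [70,18,-20,16,8.8],
    [70,14.6,-22.4,16,8.8],
    [70,11,-24.4,16,8.8]
  ]
}}

```text
clock: 20.7
eef_pos: [0.5091, 0.0898, 0.2446]
tool_rot: [-0.0, 0.972, 0.236, -0.001]
ft_force: [-0.6, 0.1, -0.5]
grip_width: 0.0631
gripper_force: 0.0
```

```bash
cat >> h.py <<'E'
def slot():
    p,d=grab_frame('top');e=get_calibration('top')['eye']*1000;W=cloud('top',np.where(d>0,d,9))*1000
    V=W-e;P=e+V*((210-e[2])/V[...,2:]);D=P[...,:2]-OR;a=np.radians(YAW)
    X=D[...,0]*np.cos(a)+D[...,1]*np.sin(a);Y=-D[...,0]*np.sin(a)+D[...,1]*np.cos(a)
    for y0,y1 in((-25,-12),(-12,-8),(-8,-4),(-4,0),(0,4),(4,8),(8,12),(12,25)):
        m=(abs(X)<28)&(Y>=y0)&(Y<y1);print((y0,y1),m.sum(),W[...,2][m].min().round(1),np.median(W[...,2][m]).round(1),W[...,2][m].max().round(1))
E
python3 - <<'E'
from h import *
slot()
look('6')
plan([(493,167.5,150,1.5,4),(493,167.5,11.5,1.5,4)])
E
```

```text
(-25, -12) 80 -7137.2 209.2 215.7
(-12, -8) 26 200.1 207.8 215.0
(-8, -4) 25 184.2 192.1 213.9
(-4, 0) 24 187.5 194.0 200.8
(0, 4) 27 101.6 195.2 203.8
(4, 8) 26 -7113.2 103.8 138.6
(8, 12) 24 102.6 121.7 212.9
(12, 25) 82 201.1 209.3 219.9
top
[211 207  18  30 328] (array([498.1, 316. ]), 96.1, 57.2, 5.4) z 0.0036
[256 223   7  20  87] (array([455.9, 190.1]), 65.9, 19.3, 13.3) z 0.0043
[307 244  35  18 540] (array([385.7, -29.6]), 114.0, 54.6, 86.1) z 0.0047
handle 151 (array([634.7, -81.4]), 94.5, 17.0, -85.9)
scene
[339 237  34  39 615] (array([387.7, -12.7]), 154.9, 56.5, 85.4) z 0.007
[293 279  34  23 336] (array([472.2, 166.7]), 94.9, 54.2, 3.8) z 0.006
[261 316  37  26 398] (array([498., 313.]), 96.4, 53.7, 5.5) z 0.0062
pose [508.8  90.1 244.9] 27.9 F [ 0.7 -0.9  0.4] w 63.3 gf 0.0 t 20.9 q7 -1.32 tilt 0.23
[5.5, -18.9, 23.7, 6.6]
[3.3, -19.5, 23.7, 6.6]
[1.1, -19.7, 23.7, 6.6]
[-1.2, -19.7, 23.7, 6.6]
--
[0.0, 0.0, 34.6, -0.0]
[0.0, 0.0, 34.6, -0.0]
[0.0, 0.0, 34.6, -0.0]
[0.0, 0.0, 34.6, -0.0]
--
```

Run:
```python
from h import *
import h
p6=cv2.imread('pics/top6.png')
for t in('1','6'):
    d=np.load(f'top{t}.npy');h.grab_frame=lambda n:(None,d);print(t);slot()
a=cv2.imread('pics/top1.png')[165:210,340:380];b=p6[165:210,340:380]
cv2.imwrite('pics/cmp.png',cv2.resize(np.hstack([a,b]),None,fx=9,fy=9,interpolation=cv2.INTER_CUBIC))
```

```text
1
(-25, -12) 80 202.8 209.8 215.8
(-12, -8) 26 204.5 210.1 212.5
(-8, -4) 25 185.4 192.3 211.2
(-4, 0) 24 189.2 193.4 202.4
(0, 4) 27 98.3 195.5 203.2
(4, 8) 26 97.3 105.6 138.3
(8, 12) 24 97.0 119.7 211.8
(12, 25) 82 202.8 209.4 215.7
6
(-25, -12) 80 -7101.6 209.1 217.0
(-12, -8) 26 -7117.3 209.5 215.8
(-8, -4) 25 187.8 193.7 212.7
(-4, 0) 24 188.4 194.8 199.9
(0, 4) 27 102.2 193.0 203.3
(4, 8) 26 94.8 104.6 138.6
(8, 12) 24 97.7 122.3 216.2
(12, 25) 82 -7144.5 209.1 216.0
```

View pics/cmp.png

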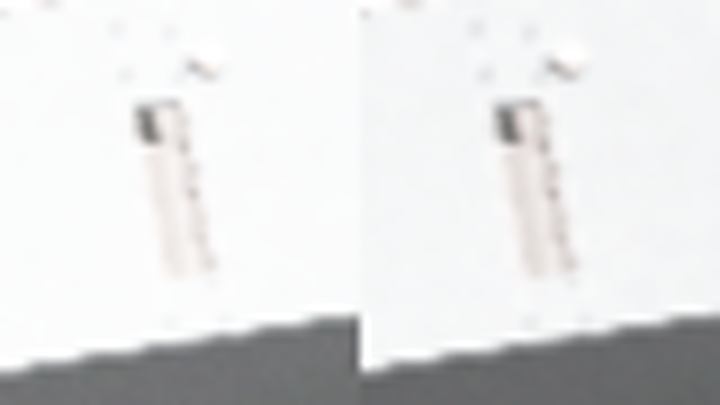

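Emit:
{"api": "apply_moves", "payload": {
  "increments": [
    [70,5.5,-19,24,6.5],
    [70,3.3,-19.5,24,6.5],
    [70,1,-19.7,24,6.5],
    [70,-1.2,-19.7,24,6.5],
    [70,0,0,50,0],
    [70,0,0,50,0],
    [70,0,0,37.5,0],
    [70,0,0,0,0]
  ]
}}

```text
clock: 21.85
eef_pos: [0.4958, 0.1651, 0.0129]
tool_rot: [0.0, 1.0, 0.014, 0.0]
ft_force: [-0.3, 0.2, 0.0]
grip_width: 0.0631
gripper_force: 0.0
```

Run:
```python
from h import *
plan([(493,167.5,11,2,2)])
```

```text
pose [495.8 165.1  12.9] 1.6 F [-0.3  0.2  0. ] w 63.1 gf 0.0 t 21.9 q7 -2.03 tilt 0.05
[-1.3, -1.2, 1.0, -0.2]
[-1.3, -1.2, 1.0, -0.2]
--
```

Emit:
{"api": "apply_moves", "payload": {
  "increments": [
    [70,-1.5,-1.2,1,0],
    [70,0,-1,0.5,0],
    [255,0,0,0,0],
    [255,0,0,0,0],
    [255,0,0,0,0],
    [255,0,0,0,0],
    [255,0,0,-30,0],
    [255,0,0,-60,0]
  ]
}}

```text
clock: 22.85
eef_pos: [0.4905, 0.1678, 0.1001]
tool_rot: [0.001, 1.0, 0.014, -0.003]
ft_force: [1.2, 0.3, -1.6]
grip_width: 0.0497
gripper_force: 30.0
```

Run:
```python
from h import *
t=b2w(-65,70)
plan([(494,167,240,8,3),(*t,240,8,5)])
```

```text
pose [490.5 167.8 100.1] 1.6 F [ 1.2  0.3 -1.6] w 49.7 gf 29.987148642539978 t 22.9 q7 -1.99 tilt 0.4
[1.2, 0.3, -46.6, -2.1]
[1.2, 0.3, -46.6, -2.1]
[1.1, 0.4, -46.6, -2.1]
--
[-8.9, 47.7, -0.0, -0.0]
[-8.9, 47.7, -0.0, -0.0]
[-8.9, 47.7, -0.0, -0.0]
[-8.9, 47.7, -0.0, -0.0]
[-8.9, 47.7, -0.0, -0.0]
--
```

Emit:
{"api": "apply_moves", "payload": {
  "increments": [
    [255,0,0,-46.5,-2.1],
    [255,0,0,-46.5,-2.1],
    [255,0,0,-46.5,-2.2],
    [255,-8.9,47.7,0,0],
    [255,-8.9,47.7,0,0],
    [255,-8.9,47.7,0,0],
    [255,-8.9,47.7,0,0],
    [255,-8.9,47.7,0,0]
  ]
}}

```text
clock: 23.85
eef_pos: [0.4816, -0.075, 0.2411]
tool_rot: [0.0, 0.998, 0.07, -0.0]
ft_force: [0.8, -0.6, -1.4]
grip_width: 0.0493
gripper_force: 30.0
```

Run:
```python
from h import *
t=b2w(-65,70);
grab_frame('scene');plan([(*t,226,8,2)])
```

```text
pose [480.6 -83.6 241. ] 7.5 F [-0.2 -6.1 -0.6] w 49.4 gf 29.985941648483276 t 23.9 q7 -1.32 tilt 0.3
[1.7, -4.0, 7.5, -0.3]
[1.7, -4.0, 7.5, -0.3]
--
```

Emit:
{"api": "apply_moves", "payload": {
  "increments": [
    [255,1.5,0,8,0],
    [255,0,0,6,0],
    [255,0,0,4,0],
    [255,0,0,4,0],
    [255,0,0,4,0],
    [255,0,0,4,0],
    [255,0,0,4,0],
    [255,0,0,2.5,0]
  ]
}}

```text
clock: 24.9
eef_pos: [0.4847, -0.0728, 0.207]
tool_rot: [0.0, 0.998, 0.07, 0.002]
ft_force: [-1.4, -0.0, 9.4]
grip_width: 0.0493
gripper_force: 30.0
```

Run:
```python
from h import *
tiltfit('scene');plan([])
```

```text
scene 126 105 tilt 42.9 side 0.6 z at x=0 1.7 X [-53.8 -12.1] Z [-47.6  -9.5]
pose [484.7 -72.8 206.8] 8.1 F [-2.5  0.8  7.6] w 49.2 gf 30.0016450881958 t 24.9 q7 -1.34 tilt 0.19
```

Emit:
{"api": "apply_moves", "payload": {
  "increments": [
    [255,0,0,-10,0],
    [255,-10,0,-20,0],
    [255,-10,0,-35,0],
    [255,-10,0,-35,-10],
    [255,0,0,0,-10],
    [255,0,0,0,-10],
    [255,0,0,0,-10],
    [255,0,0,0,-10]
  ]
}}

```text
clock: 25.95
eef_pos: [0.4538, -0.0772, 0.3051]
tool_rot: [0.0, 0.873, 0.488, -0.0]
ft_force: [-0.1, -0.9, -1.7]
grip_width: 0.0492
gripper_force: 30.0
```

Run:
```python
from h import *
plan([(454,-78,303,98,4),(550.3,-81.4,303,98,3)])
```

```text
pose [453.8 -77.2 305.1] 58.4 F [-0.1 -0.9 -1.7] w 49.2 gf 29.99630033969879 t 25.9 q7 -0.43 tilt 0.01
[-0.2, 0.1, 0.5, -9.9]
[-0.2, 0.1, 0.5, -9.9]
[-0.2, 0.1, 0.5, -9.9]
[-0.2, 0.0, 0.5, -9.9]
--
[-5.6, 31.6, -0.0, 0.0]
[-5.6, 31.6, -0.0, 0.0]
[-5.6, 31.6, -0.0, 0.0]
--
```

Emit:
{"api": "apply_moves", "payload": {
  "increments": [
    [255,0,0,0,-9.9],
    [255,0,0,0,-9.9],
    [255,0,0,0,-9.9],
    [255,0,0,0,-9.9],
    [255,-5.6,31.8,0,0],
    [255,-5.6,31.8,0,0],
    [255,-5.6,31.8,0,0],
    [255,0,0,20,0]
  ]
}}

```text
clock: 26.95
eef_pos: [0.5532, -0.081, 0.2854]
tool_rot: [0.001, 0.658, 0.753, 0.001]
ft_force: [-0.5, 0.1, -1.9]
grip_width: 0.0492
gripper_force: 30.0
```

Run:
```python
from h import *
grab_frame('top');grab_frame('top');plan([(550.3,-81.4,264,98,1)])
```

```text
pose [549.7 -81.1 282.3] 97.6 F [-1.1  0.2 -1.5] w 49.4 gf 29.999617338180542 t 27.1 q7 0.22 tilt 0.3
[-0.4, 0.5, 18.3, -0.4]
--
```

Emit:
{"api": "apply_moves", "payload": {
  "increments": [
    [255,0,0,10,-0.4],
    [255,0,0,10,0],
    [255,0,0,0,0],
    [255,0,0,0,0],
    [255,0,0,0,0],
    [255,0,0,0,0],
    [255,0,0,0,0],
    [255,0,0,0,0]
  ]
}}

```text
clock: 28.05
eef_pos: [0.5507, -0.0816, 0.265]
tool_rot: [0.0, 0.656, 0.755, -0.0]
ft_force: [-0.4, 1.1, -1.9]
grip_width: 0.0494
gripper_force: 30.0
```

Emit:
{"api": "apply_moves", "payload": {
  "increments": [
    [255,-3.7,0,3.5,0],
    [255,-3.7,0,3.5,0],
    [255,-3.7,0,3.5,0],
    [255,-3.7,0,3.5,0],
    [255,-3.7,0,3.5,0],
    [255,0,0,0,0],
    [255,0,0,0,0],
    [255,0,0,0,0]
  ]
}}

```text
clock: 29.05
eef_pos: [0.5533, -0.0997, 0.2476]
tool_rot: [0.0, 0.656, 0.755, 0.0]
ft_force: [0.9, 0.9, -1.0]
grip_width: 0.0495
gripper_force: 30.0
```

Emit:
{"api": "apply_moves", "payload": {
  "increments": [
    [255,-3.7,0,3.5,0],
    [255,-3.7,0,3.5,0],
    [255,-3.7,0,3.5,0],
    [255,-3.7,0,3.5,0],
    [255,-3.7,0,3.5,0],
    [255,-2,0,2,0],
    [255,0,0,0,0],
    [255,0,0,0,0]
  ]
}}

```text
clock: 30.05
eef_pos: [0.5562, -0.12, 0.2281]
tool_rot: [0.0, 0.656, 0.755, 0.0]
ft_force: [0.5, -0.5, -1.5]
grip_width: 0.0494
gripper_force: 30.0
```

Clean entry again; release and go on to the last plate.

Emit:
{"api": "apply_moves", "payload": {
  "increments": [
    [200,0,0,0,0],
    [70,0,0,0,0],
    [60,0,0,0,0],
    [60,0,0,0,0],
    [60,0,0,-20,0],
    [60,0,0,-40,0],
    [60,0,0,-40,0],
    [60,0,0,0,0]
  ]
}}

```text
clock: 31.05
eef_pos: [0.5577, -0.1205, 0.332]
tool_rot: [0.003, 0.656, 0.755, 0.002]
ft_force: [0.9, 0.4, 0.2]
grip_width: 0.0665
gripper_force: 0.0
```

Run:
```python
from h import *
look('7');
plan([(540,100,300,50,5),(519.5,317,150,5.7,6)])
```

```text
top
[211 207  18  30 327] (array([497.6, 316.1]), 95.6, 56.6, 6.8) z 0.0036
[295 244  35  18 504] (array([388.8,  10.8]), 112.7, 54.7, 85.7) z 0.0054
handle 85 (array([631.9, -59.3]), 50.2, 13.1, -83.4)
scene
[339 237  34  39 622] (array([387.4, -13.2]), 156.2, 55.0, 86.4) z 0.007
[261 316  37  26 394] (array([498.4, 313.3]), 96.4, 53.8, 6.2) z 0.0063
handle 114 (array([631.3, -82.9]), 93.8, 16.7, -82.9)
pose [ 556.1 -120.2  327.9] 98.0 F [-0.5 -0.5 -0.1] w 66.0 gf 0.0 t 31.1 q7 0.3 tilt 0.03
[44.1, 2.9, 5.6, 9.6]
[43.9, -4.5, 5.6, 9.6]
[42.6, -11.7, 5.6, 9.6]
[40.0, -18.7, 5.6, 9.6]
[36.3, -25.1, 5.6, 9.6]
--
[25.5, -25.9, 25.0, 7.4]
[22.0, -28.9, 25.0, 7.4]
[18.1, -31.5, 25.0, 7.4]
[13.9, -33.6, 25.0, 7.4]
[9.4, -35.1, 25.0, 7.4]
[4.9, -36.0, 25.0, 7.4]
--
```

Emit:
{"api": "apply_moves", "payload": {
  "increments": [
    [70,44,3,5,9.6],
    [70,44,-4.5,5,9.6],
    [70,42.6,-11.7,5,9.6],
    [70,40,-18.7,6,9.6],
    [70,36.3,-25,6,9.6],
    [70,25.5,-26,25,7.4],
    [70,22,-29,25,7.4],
    [70,18,-31.5,25,7.4]
  ]
}}

```text
clock: 32.15
eef_pos: [0.5285, 0.2093, 0.2234]
tool_rot: [0.0, 0.971, 0.238, -0.001]
ft_force: [0.9, -0.2, -0.2]
grip_width: 0.0632
gripper_force: 0.0
```

Run:
```python
from h import *
look('8');slot()
plan([(519.3,317,140,6,3),(519.3,317,11,6,3)])
```

```text
top
[211 217  15  20 129] (array([478.5, 328. ]), 73.3, 36.5, 25.6) z 0.0043
[295 244  47  18 752] (array([386.9, -10. ]), 153.1, 54.4, 86.4) z 0.0048
handle 158 (array([634.8, -81.5]), 94.7, 16.0, -86.1)
scene
[339 237  34  39 612] (array([387.5, -13.6]), 155.6, 55.4, 86.2) z 0.0069
[261 316  37  26 404] (array([497.7, 313.6]), 95.4, 52.3, 5.7) z 0.0064
handle 119 (array([631. , -85.3]), 96.4, 17.8, -81.7)
(-25, -12) 80 -7109.6 208.9 216.7
(-12, -8) 26 203.9 208.9 214.5
(-8, -4) 25 186.6 193.6 212.3
(-4, 0) 24 190.0 193.9 200.1
(0, 4) 27 -7136.9 192.3 200.7
(4, 8) 26 94.9 106.3 141.7
(8, 12) 24 103.7 120.8 211.4
(12, 25) 82 -7108.9 209.6 215.9
pose [527.  210.3 222.6] 28.1 F [ 0.4 -0.  -0.8] w 62.9 gf 0.0 t 32.3 q7 -1.54 tilt 0.35
[14.5, -32.6, 27.5, 7.4]
[10.2, -34.2, 27.5, 7.4]
[5.7, -35.2, 27.5, 7.4]
--
[0.0, 0.0, 43.0, -0.0]
[0.0, 0.0, 43.0, -0.0]
[0.0, 0.0, 43.0, -0.0]
--
```

Emit:
{"api": "apply_moves", "payload": {
  "increments": [
    [70,14.5,-32.6,27.5,7.4],
    [70,10.2,-34.2,27.5,7.4],
    [70,5.7,-35.2,27.5,7.4],
    [70,0,0,50,0],
    [70,0,0,45,0],
    [70,0,0,32,0],
    [70,0,0,0,0],
    [70,0,0,0,0]
  ]
}}

```text
clock: 33.3
eef_pos: [0.5232, 0.3141, 0.0166]
tool_rot: [0.0, 0.999, 0.048, 0.0]
ft_force: [0.3, 0.6, -0.2]
grip_width: 0.0633
gripper_force: 0.0
```

Run:
```python
from h import *
plan([(519.3,317,11.5,6,2)])
```

```text
pose [523.2 314.1  16.6] 5.5 F [ 0.3  0.6 -0.2] w 63.3 gf 0.0 t 33.3 q7 -2.16 tilt 0.05
[-1.8, -1.6, 2.5, -0.2]
[-1.8, -1.6, 2.5, -0.2]
--
```

Emit:
{"api": "apply_moves", "payload": {
  "increments": [
    [70,-2,-1.5,2.5,-0.2],
    [70,-1.7,-1,2.3,0],
    [70,0,0,0,0],
    [255,0,0,0,0],
    [255,0,0,0,0],
    [255,0,0,0,0],
    [255,0,0,0,0],
    [255,0,0,-50,0]
  ]
}}

```text
clock: 34.3
eef_pos: [0.5153, 0.3151, 0.0576]
tool_rot: [0.002, 0.999, 0.051, -0.004]
ft_force: [1.0, -0.2, -1.4]
grip_width: 0.0494
gripper_force: 30.0
```

Run:
```python
from h import *
grab_frame('top');t=b2w(-64,70)
plan([(500,250,240,8,4),(*t,240,8,7)])
```

```text
pose [520.6 318.8  67.5] 5.8 F [2.5 1.5 4.1] w 49.6 gf 29.999669194221497 t 34.4 q7 -2.15 tilt 0.3
[-6.9, 16.6, -43.1, -0.6]
[-7.0, 16.5, -43.1, -0.6]
[-7.2, 16.5, -43.1, -0.6]
[-7.3, 16.4, -43.1, -0.6]
--
[-8.7, 45.7, -0.0, -0.0]
[-8.7, 45.7, -0.0, -0.0]
[-8.7, 45.7, -0.0, -0.0]
[-8.7, 45.7, -0.0, -0.0]
[-8.7, 45.7, -0.0, -0.0]
[-8.7, 45.7, -0.0, -0.0]
[-8.7, 45.7, -0.0, -0.0]
--
```

Emit:
{"api": "apply_moves", "payload": {
  "increments": [
    [255,-7,16.5,-44.5,-0.6],
    [255,-7,16.5,-44.5,-0.6],
    [255,-7,16.5,-44.5,-0.6],
    [255,-7,16.5,-44.5,-0.6],
    [255,-8.7,45.7,0,0],
    [255,-8.7,45.7,0,0],
    [255,-8.7,45.7,0,0],
    [255,-8.7,45.7,0,0]
  ]
}}

```text
clock: 35.35
eef_pos: [0.4898, 0.0613, 0.2396]
tool_rot: [0.0, 0.997, 0.071, 0.0]
ft_force: [0.2, -0.4, -1.1]
grip_width: 0.0492
gripper_force: 30.0
```

Emit:
{"api": "apply_moves", "payload": {
  "increments": [
    [255,-8.7,45.7,0,0],
    [255,-8.7,45.7,0,0],
    [255,-8.7,45.7,0,0],
    [255,0,0,0,0],
    [255,0,0,0,0],
    [255,0,0,0,0],
    [255,0,0,0,0],
    [255,0,0,0,0]
  ]
}}

```text
clock: 36.35
eef_pos: [0.4839, -0.0761, 0.2396]
tool_rot: [0.0, 0.997, 0.072, -0.0]
ft_force: [-0.5, 0.2, -1.0]
grip_width: 0.0496
gripper_force: 30.0
```

Run:
```python
from h import *
tiltfit('scene');t=b2w(-64,70);plan([(*t,226,8,2)])
```

```text
scene 167 142 tilt -0.4 side -1.0 z at x=0 -5.8 X [-68.7  18.5] Z [-9.2 -1.9]
pose [483.9 -76.2 239.6] 8.2 F [-0.6  0.2 -1.2] w 49.8 gf 29.999373257160187 t 36.4 q7 -1.33 tilt 0.01
[0.1, -0.5, 6.8, 0.1]
[0.1, -0.5, 6.8, 0.1]
--
```

Emit:
{"api": "apply_moves", "payload": {
  "increments": [
    [255,0,0,8,0],
    [255,0,0,6,0],
    [255,0,0,4,0],
    [255,0,0,4,0],
    [255,0,0,4,0],
    [255,0,0,4,0],
    [255,0,0,4,0],
    [255,0,0,1,0]
  ]
}}

```text
clock: 37.4
eef_pos: [0.485, -0.0769, 0.2068]
tool_rot: [0.0, 0.997, 0.071, 0.002]
ft_force: [-2.5, 0.3, 9.9]
grip_width: 0.0496
gripper_force: 30.0
```

Run:
```python
from h import *
tiltfit('scene');plan([])
```

```text
scene 133 107 tilt 38.8 side 0.3 z at x=0 1.1 X [-56.3 -13.8] Z [-44.  -9.]
pose [485.  -76.9 206.7] 8.2 F [-1.8 -0.4  8.7] w 49.4 gf 30.001504719257355 t 37.5 q7 -1.33 tilt 0.21
```

Emit:
{"api": "apply_moves", "payload": {
  "increments": [
    [255,0,0,2.3,0],
    [255,0,0,0,0],
    [255,0,0,-12,0],
    [255,-10,0,-22,0],
    [255,-10,0,-35,0],
    [255,-10,0,-35,-9.8],
    [255,0,0,0,-9.8],
    [255,0,0,0,-9.8]
  ]
}}

```text
clock: 38.45
eef_pos: [0.4541, -0.081, 0.3071]
tool_rot: [0.0, 0.946, 0.325, 0.0]
ft_force: [0.1, 0.8, -2.0]
grip_width: 0.0498
gripper_force: 30.0
```

Run:
```python
from h import *
tiltfit('scene')
plan([(454,-78,303,98,6),(550.3,-81.4,303,98,3)])
```

```text
scene 94 62 tilt 41.8 side -3.7 z at x=0 1.2 X [-54.6  14.7] Z [-47.7  16.2]
pose [453.9 -81.  306.7] 38.2 F [-1.1 -0.9 -0.8] w 49.5 gf 29.999168515205383 t 38.5 q7 -0.79 tilt 0.01
[0.3, -0.4, 0.6, -10.0]
[0.4, -0.3, 0.6, -10.0]
[0.4, -0.3, 0.6, -10.0]
[0.5, -0.2, 0.6, -10.0]
[0.5, -0.1, 0.6, -10.0]
[0.5, -0.0, 0.6, -10.0]
--
[-5.6, 31.6, -0.0, -0.0]
[-5.6, 31.6, -0.0, -0.0]
[-5.6, 31.6, -0.0, -0.0]
--
```

Emit:
{"api": "apply_moves", "payload": {
  "increments": [
    [255,0,0,0,-10],
    [255,0,0,0,-10],
    [255,0,0,0,-10],
    [255,0,0,0,-10],
    [255,0,0,0,-10],
    [255,-1,10,0,-9.8],
    [255,-2.5,35,0,0],
    [255,-2.5,35,0,0]
  ]
}}

```text
clock: 39.5
eef_pos: [0.5349, -0.0783, 0.3065]
tool_rot: [0.0, 0.661, 0.75, 0.0]
ft_force: [0.6, -0.1, -0.9]
grip_width: 0.0496
gripper_force: 30.0
```

Emit:
{"api": "apply_moves", "payload": {
  "increments": [
    [255,-1.3,16,0,0],
    [255,0,0,14,0],
    [255,0,0,14,0],
    [255,0,0,0,0],
    [255,0,0,0,0],
    [255,0,0,0,0],
    [255,0,0,0,0],
    [255,0,0,0,0]
  ]
}}

```text
clock: 40.5
eef_pos: [0.5502, -0.0775, 0.2786]
tool_rot: [0.0, 0.66, 0.751, 0.0]
ft_force: [0.5, 1.0, -0.7]
grip_width: 0.0496
gripper_force: 30.0
```

Run:
```python
from h import *
plan([(550.6,-81.5,264.5,98,1)])
```

```text
pose [550.2 -77.5 278.6] 97.4 F [ 0.5  1.  -0.7] w 49.6 gf 29.999595880508423 t 40.5 q7 0.23 tilt 0.02
[-4.0, -0.1, 14.1, -0.6]
--
```

Emit:
{"api": "apply_moves", "payload": {
  "increments": [
    [255,-2,0,7,-0.6],
    [255,-2,0,7,0],
    [255,-3.7,0,3.5,0],
    [255,-3.7,0,3.5,0],
    [255,-3.7,0,3.5,0],
    [255,-3.7,0,3.5,0],
    [255,-3.7,0,3.5,0],
    [255,0,0,0,0]
  ]
}}

```text
clock: 41.5
eef_pos: [0.5531, -0.1003, 0.2465]
tool_rot: [-0.0, 0.656, 0.754, -0.0]
ft_force: [0.2, 0.5, -0.5]
grip_width: 0.0497
gripper_force: 30.0
```

Emit:
{"api": "apply_moves", "payload": {
  "increments": [
    [255,-3.7,0,3.5,0],
    [255,-3.7,0,3.5,0],
    [255,-3.7,0,3.5,0],
    [255,-3.7,0,3.5,0],
    [255,-3.7,0,3.5,0],
    [255,-2,0,2,0],
    [255,0,0,0,0],
    [255,0,0,0,0]
  ]
}}

```text
clock: 42.5
eef_pos: [0.5562, -0.12, 0.2275]
tool_rot: [0.0, 0.656, 0.755, 0.0]
ft_force: [0.2, 0.5, -0.5]
grip_width: 0.0496
gripper_force: 30.0
```

Emit:
{"api": "apply_moves", "payload": {
  "increments": [
    [200,0,0,0,0],
    [70,0,0,0,0],
    [60,0,0,0,0],
    [60,0,0,0,0],
    [60,0,0,-20,0],
    [60,0,0,-40,0],
    [60,0,0,-20,0],
    [130,0,0,0,0]
  ]
}}

```text
clock: 43.5
eef_pos: [0.557, -0.1203, 0.3092]
tool_rot: [0.002, 0.656, 0.755, 0.001]
ft_force: [-0.5, -0.2, -0.6]
grip_width: 0.0622
gripper_force: 0.0
```

Run:
```python
from h import *
plan([(632.5,-57.7,308,98,3),(632.5,-57.7,244,98,3)])
```

```text
pose [ 557.  -120.3  309.2] 98.0 F [-0.5 -0.2 -0.6] w 62.2 gf 0.0 t 43.5 q7 0.32 tilt 0.22
[17.2, 27.8, 0.4, -0.0]
[17.2, 27.8, 0.4, -0.0]
[17.2, 27.8, 0.4, -0.0]
--
[0.0, 0.0, 21.3, 0.0]
[0.0, 0.0, 21.3, 0.0]
[0.0, 0.0, 21.3, 0.0]
--
```

Emit:
{"api": "apply_moves", "payload": {
  "increments": [
    [130,17,28,0,0],
    [130,17,28,0,0],
    [130,17,28,0,0],
    [130,0,0,0,0],
    [130,0,0,0,0],
    [130,0,0,0,0],
    [130,0,0,0,0],
    [130,0,0,0,0]
  ]
}}

```text
clock: 44.5
eef_pos: [0.632, -0.0584, 0.3076]
tool_rot: [0.0, 0.656, 0.754, 0.0]
ft_force: [0.8, 0.3, 0.6]
grip_width: 0.0427
gripper_force: 0.0
```

Run:
```python
from h import *
look('9');slot()
p=cv2.imread('pics/scene9.png');cv2.imwrite('pics/s9c.png',cv2.resize(p[130:230,250:380],None,fx=5,fy=5,interpolation=cv2.INTER_CUBIC))
plan([(632.5,-57.7,244,97.5,3)])
```

```text
top
[295 244  11  17 175] (array([389.9,  48.8]), 53.3, 33.4, -0.7) z 0.0047
scene
[339 237  34  40 626] (array([387.5, -13.3]), 159.5, 55.8, 86.0) z 0.0069
handle 105 (array([634.2, -84.1]), 98.7, 18.9, -85.9)
(-25, -12) 80 203.9 209.5 214.9
(-12, -8) 26 202.9 210.0 217.9
(-8, -4) 25 185.5 191.3 214.2
(-4, 0) 24 187.2 194.8 199.7
(0, 4) 27 -7144.7 193.8 206.6
(4, 8) 26 99.8 105.6 145.0
(8, 12) 24 95.0 117.3 213.0
(12, 25) 82 202.6 211.3 700.6
pose [632.1 -58.  307.5] 98.0 F [ 0.7 -0.2  0.2] w 42.7 gf 0.0 t 44.6 q7 0.21 tilt 0.02
[0.1, 0.1, 21.2, 0.2]
[0.1, 0.1, 21.2, 0.2]
[0.1, 0.1, 21.2, 0.2]
--
```

View pics/s9c.png

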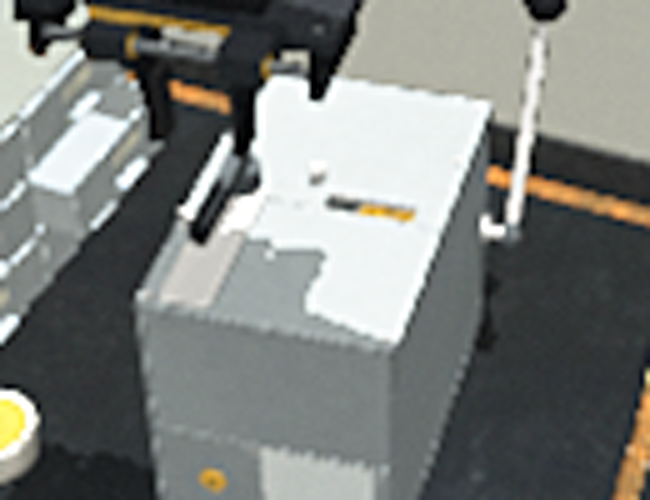

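Emit:
{"api": "apply_moves", "payload": {
  "increments": [
    [130,0,0,21,0],
    [130,0,0,21,0],
    [130,0,0,21,0],
    [130,0,0,0,0],
    [255,0,0,0,0],
    [255,0,0,0,0],
    [255,0,0,0,0],
    [255,0,0,0,0]
  ]
}}

```text
clock: 45.65
eef_pos: [0.6324, -0.0579, 0.2448]
tool_rot: [0.0, 0.656, 0.755, 0.0]
ft_force: [-0.5, 0.3, 2.0]
grip_width: 0.012
gripper_force: 30.0
```

Emit:
{"api": "apply_moves", "payload": {
  "increments": [
    [255,-0.8,-9.8,0,-9.1],
    [255,-0.8,-9.8,0,-9.1],
    [255,-0.8,-9.8,0,-9.1],
    [255,-0.8,-9.8,0,-9.1],
    [255,-0.8,-9.8,0,-9.1],
    [255,0,0,0,0],
    [255,0,0,0,0],
    [255,0,0,0,0]
  ]
}}

```text
clock: 46.65
eef_pos: [0.5912, -0.0825, 0.2448]
tool_rot: [0.0, 0.314, 0.949, -0.0]
ft_force: [-1.1, -1.0, 3.1]
grip_width: 0.0117
gripper_force: 30.0
```

Run:
```python
from h import *
p,psi,s,_=pose(); pv=np.array(b2w(85,4)); r=np.linalg.norm(p[:2]-pv);a0=np.degrees(np.arctan2(*(p[:2]-pv)[::-1])); print(r,a0)
T=[]
for k in range(1,6):
    a=a0+(190-a0)*k/5; T.append((*(pv+62*np.array([np.cos(np.radians(a)),np.sin(np.radians(a))])),p[2],a,1))
plan(T)
```

```text
61.91446426571806 142.9686279150797
pose [591.2 -82.5 244.8] 143.4 F [-1.1 -1.   3.1] w 11.7 gf 30.00097095966339 t 46.6 q7 1.03 tilt 0.03
[-0.7, -10.1, -0.0, -9.0]
--
[-0.8, -10.1, -0.0, -9.4]
--
[-0.8, -10.1, -0.0, -9.4]
--
[-0.8, -10.1, -0.0, -9.4]
--
[-0.8, -10.1, -0.0, -9.4]
--
```

Emit:
{"api": "apply_moves", "payload": {
  "increments": [
    [255,-0.8,-10,0,-9.1],
    [255,-0.8,-10,0,-9.1],
    [255,-0.8,-10,0,-9.1],
    [255,-0.8,-10,0,-9.1],
    [255,-0.8,-10,0,-9.1],
    [255,0,0,0,0],
    [255,0,0,0,0],
    [255,0,0,0,0]
  ]
}}

```text
clock: 47.65
eef_pos: [0.5797, -0.1283, 0.2447]
tool_rot: [0.0, -0.079, 0.997, 0.001]
ft_force: [-3.2, 5.2, 5.8]
grip_width: 0.0117
gripper_force: 30.1
```

Run:
```python
from h import *
p,psi,s,_=pose(); pv=np.array(b2w(85,4)); r=np.linalg.norm(p[:2]-pv);a0=np.degrees(np.arctan2(*(p[:2]-pv)[::-1])); print(r,a0,psi)
plan([])
```

```text
61.54432479215544 -172.07180029629876 -170.9866310269611
pose [ 579.7 -128.3  244.7] -171.0 F [-3.2  5.2  5.8] w 11.7 gf 30.080183744430542 t 47.6 q7 1.9 tilt 0.1
```

Emit:
{"api": "apply_moves", "payload": {
  "increments": [
    [255,0,-2,0,0],
    [255,0,-2,0,0],
    [255,0,0,0,0],
    [130,0,0,0,0],
    [130,0,4,0,0],
    [130,0,0,0,0],
    [130,0,0,-30,0],
    [130,0,0,-50,0]
  ]
}}

```text
clock: 48.65
eef_pos: [0.5783, -0.1309, 0.3228]
tool_rot: [-0.002, -0.078, 0.997, -0.0]
ft_force: [1.5, -0.1, 0.6]
grip_width: 0.042
gripper_force: 0.0
```

Run:
```python
from h import *
k=b2w(-70,-206);print('knob',k, 'behind',b2w(-70,-260))
k=b2w(-70,-260)
plan([(520,-150,330,150,4),(*k,330,98,6)])
```

```text
knob [ 516.35089399 -349.33733923] behind [ 523.86624144 -402.81181494]
pose [ 578.3 -130.9  322.8] -171.1 F [ 1.5 -0.1  0.6] w 42.0 gf 0.0 t 48.6 q7 1.9 tilt 0.27
[15.1, -2.5, -1.8, 9.7]
[14.5, -5.0, -1.8, 9.7]
[13.5, -7.4, -1.8, 9.7]
[12.0, -9.5, -1.8, 9.7]
--
[-21.6, -36.2, -0.0, 8.7]
[-26.8, -32.5, -0.0, 8.7]
[-31.4, -28.1, -0.0, 8.7]
[-35.3, -23.0, -0.0, 8.7]
[-38.4, -17.4, -0.0, 8.7]
[-40.5, -11.5, -0.0, 8.7]
--
```

Emit:
{"api": "apply_moves", "payload": {
  "increments": [
    [200,15,-2.5,-3,9.7],
    [255,14.5,-5,-3,9.7],
    [255,13.5,-7.4,-2,9.7],
    [255,12,-9.5,0,9.7],
    [255,-21.6,-36.2,0,8.7],
    [255,-26.8,-32.5,0,8.7],
    [255,-31.4,-28,0,8.7],
    [255,-35.3,-23,0,8.7]
  ]
}}

```text
clock: 49.65
eef_pos: [0.5238, -0.3201, 0.3321]
tool_rot: [0.0, 0.537, 0.844, -0.001]
ft_force: [-0.5, 0.3, -0.0]
grip_width: 0.0004
gripper_force: 0.0
```

Run:
```python
from h import *
look('10')
for n in('top','scene'):
    W=cloud(n,np.load(f'{n}10.npy'));m=(W[...,2]>.23)&(W[...,2]<.268)&(abs(W[...,0]-.516)<.035)&(abs(W[...,1]+.347)<.035)
    print(n,m.sum(),rect(W[m][:,:2]) if m.sum() else '')
k=b2w(-70,-265)
plan([(*k,330,98,3),(*k,246,98,3)])
```

```text
top
[295 244  47  18 711] (array([386.9,  -9.6]), 153.7, 54.3, 86.4) z 0.0048
handle 141 (array([ 604.2, -124.9]), 96.6, 20.2, 12.1)
scene
[339 238  34  38 611] (array([387.6, -12.4]), 150.7, 55.1, 85.9) z 0.0069
handle 162 (array([ 602.2, -126. ]), 98.5, 20.5, 10.5)
top 0 
scene 66 (array([ 513.2, -347.4]), 27.0, 26.6, 29.0)
pose [ 521.7 -324.7  331.3] 114.7 F [-0.5 -0.   0.2] w 0.6 gf 0.0 t 49.8 q7 0.98 tilt 0.3
[-25.5, -10.7, 0.4, 5.6]
[-26.5, -8.2, 0.4, 5.6]
[-27.1, -5.6, 0.4, 5.6]
--
[0.0, 0.0, 28.0, -0.0]
[0.0, 0.0, 28.0, -0.0]
[0.0, 0.0, 28.0, -0.0]
--
```

Emit:
{"api": "apply_moves", "payload": {
  "increments": [
    [255,-25.5,-10.7,0,5.6],
    [255,-26.5,-8.2,0,5.6],
    [255,-27,-5.6,0,5.6],
    [255,0,0,28,0],
    [255,0,0,28,0],
    [255,0,0,29,0],
    [255,0,0,0,0],
    [255,0,0,0,0]
  ]
}}

```text
clock: 50.75
eef_pos: [0.5284, -0.4009, 0.2486]
tool_rot: [0.001, 0.652, 0.758, -0.0]
ft_force: [-0.1, -0.3, 0.9]
grip_width: 0.0008
gripper_force: 0.0
```

Run:
```python
from h import *
p,psi,_,_=pose();a=np.radians(8);D=p[:2]-OR;print('box',D[0]*np.cos(a)+D[1]*np.sin(a),-D[0]*np.sin(a)+D[1]*np.cos(a))
T=[(*b2w(-70,-240),246,98,4)]
for th in np.linspace(-30,14.5,13)[0:]:
    y=-124+165*np.sin(np.radians(th));z=103+165*np.cos(np.radians(th));T.append((*b2w(-70,y-24.5),z,98,1))
plan(T)
```

```text
box -65.2313972441376 -258.7613814278286
pose [ 528.4 -400.9  248.6] 98.6 F [-0.1 -0.3  0.9] w 0.8 gf 0.0 t 50.8 q7 0.83 tilt 0.09
[4.7, -1.1, 0.6, 0.2]
[4.7, -1.2, 0.6, 0.2]
[4.7, -1.2, 0.6, 0.2]
[4.7, -1.2, 0.6, 0.2]
--
[9.0, -0.0, 0.1, -0.0]
--
[9.4, 0.0, -5.0, -0.0]
--
[9.7, -0.0, -4.4, -0.0]
--
[10.0, 0.0, -3.8, -0.0]
--
[10.2, -0.0, -3.1, -0.0]
--
[10.4, 0.0, -2.5, -0.0]
--
[10.5, -0.0, -1.8, -0.0]
--
[10.6, -0.0, -1.1, -0.0]
--
[10.7, 0.0, -0.4, -0.0]
--
[10.7, -0.0, 0.3, -0.0]
--
[10.6, 0.0, 1.0, -0.0]
--
[10.5, 0.0, 1.7, -0.0]
--
[10.4, -0.0, 2.3, -0.0]
--
```

Emit:
{"api": "apply_moves", "payload": {
  "increments": [
    [255,4.5,-2.3,1,0.3],
    [255,4.5,-2.4,1,0.3],
    [255,5,0,0,0],
    [255,5,0,0,0],
    [255,7,0,0,0],
    [255,6,0,-2,0],
    [255,6,0,-3,0],
    [255,0,0,0,0]
  ]
}}

```text
clock: 51.75
eef_pos: [0.5185, -0.3639, 0.2514]
tool_rot: [0.001, 0.656, 0.755, 0.0]
ft_force: [1.4, -3.6, 2.1]
grip_width: 0.0008
gripper_force: 1.9
```

```bash
cat >> h.py <<'E'
def bp():
    p,psi,s,_=pose();a=np.radians(8);D=p[:2]-OR;f=s['ft_force'];print('box',np.round([D[0]*np.cos(a)+D[1]*np.sin(a),-D[0]*np.sin(a)+D[1]*np.cos(a),p[2]],1),psi.round(1),'Fbox',np.round([f[0]*np.cos(a)+f[1]*np.sin(a),-f[0]*np.sin(a)+f[1]*np.cos(a),f[2]],1),s['clock'])
def knob(tag):
    p,d=grab_frame('scene');cv2.imwrite(f'pics/k{tag}.png',p);W=cloud('scene',d)*1000;D=W[...,:2]-OR;a=np.radians(8)
    X=D[...,0]*np.cos(a)+D[...,1]*np.sin(a);Y=-D[...,0]*np.sin(a)+D[...,1]*np.cos(a);Z=W[...,2]
    m=(abs(X+70)<18)&(Y>-240)&(Y<-60)&(Z>225)&(Z<285);print('knob',m.sum(),np.percentile(Y[m],[2,50,98]).round(1),np.percentile(Z[m],[2,98]).round(1))
E
python3 -c "
from h import *
bp();knob(1)"
```

```text
box [ -69.9 -220.7  251.4] 98.0 Fbox [ 0.9 -3.7  2.1] 51.75
knob 118 [-223.5 -194.2 -182.9] [228.2 284.2]
```

Emit:
{"api": "apply_moves", "payload": {
  "increments": [
    [255,9,0,-4,0],
    [255,9,0,-3.5,0],
    [255,9,0,-3,0],
    [255,9,0,-2.5,0],
    [255,10,0,-2,0],
    [255,10,0,-1,0],
    [255,10,0,0,0],
    [255,10,0,0,0]
  ]
}}

```text
clock: 52.8
eef_pos: [0.5072, -0.2875, 0.266]
tool_rot: [-0.0, 0.656, 0.755, -0.0]
ft_force: [1.2, -4.0, 1.4]
grip_width: 0.0004
gripper_force: 2.2
```

```bash
python3 -c "
from h import *
bp()"
```

```text
box [ -70.5 -143.5  266. ] 98.0 Fbox [ 0.7 -4.2  1.4] 52.8
```

Emit:
{"api": "apply_moves", "payload": {
  "increments": [
    [255,10,0,0,0],
    [255,10,0,0,0],
    [255,8,0,0,0],
    [255,4,0,0,0],
    [255,3,0,0,0],
    [255,0,0,0,0],
    [255,0,0,0,0],
    [255,0,0,0,0]
  ]
}}

```text
clock: 53.8
eef_pos: [0.5025, -0.2557, 0.2656]
tool_rot: [0.001, 0.657, 0.754, -0.001]
ft_force: [4.0, -7.5, -4.1]
grip_width: 0.0004
gripper_force: 4.4
```

```bash
python3 -c "
from h import *
bp();knob(2)"
```

```text
box [ -70.7 -111.3  265.6] 97.9 Fbox [ 2.9 -8.  -4.1] 53.8
knob 108 [-117.1  -87.1  -74.5] [228.4 283.5]
```

Emit:
{"api": "apply_moves", "payload": {
  "increments": [
    [255,2.5,0,0,0],
    [255,2.5,0,0,0],
    [255,0,0,0,0],
    [255,0,0,0,0],
    [255,0,0,0,0],
    [255,0,0,0,0],
    [255,0,0,0,0],
    [255,0,0,0,0]
  ]
}}

```text
clock: 54.85
eef_pos: [0.5023, -0.255, 0.2657]
tool_rot: [0.004, 0.658, 0.753, -0.003]
ft_force: [7.0, -15.4, -7.3]
grip_width: 0.0006
gripper_force: 8.7
```

```bash
python3 -c "
from h import *
bp();knob(3)
p=cv2.imread('pics/k3.png');cv2.imwrite('pics/k3c.png',cv2.resize(p[110:250,250:390],None,fx=4,fy=4,interpolation=cv2.INTER_CUBIC))"
```

```text
box [ -70.8 -110.7  265.7] 97.7 Fbox [  4.8 -16.2  -7.3] 54.85
knob 108 [-118.8  -87.   -74.6] [229.1 282.6]
```

View pics/k3c.png

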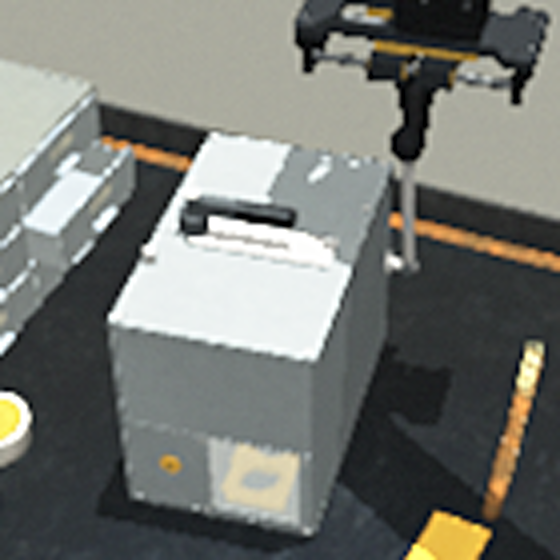

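Emit:
{"api": "apply_moves", "payload": {
  "increments": [
    [255,0,0,0,0],
    [255,0,0,0,0],
    [255,0,0,0,0],
    [255,0,0,0,0],
    [255,-5,0,0,0],
    [255,-8,0,0,0],
    [255,-8,0,0,0],
    [255,-8,0,0,0]
  ]
}}

```text
clock: 55.9
eef_pos: [0.5059, -0.2782, 0.2668]
tool_rot: [0.0, 0.656, 0.755, -0.0]
ft_force: [0.6, -4.7, 1.3]
grip_width: 0.0007
gripper_force: 2.1
```

Emit:
{"api": "apply_moves", "payload": {
  "increments": [
    [255,-8,0,0,0],
    [255,-8,0,0,0],
    [255,-8,0,1,0],
    [255,-8,0,2,0],
    [255,-8,0,2.5,0],
    [255,-8,0,2.5,0],
    [255,-8,0,3,0],
    [255,-8,0,3,0]
  ]
}}

```text
clock: 56.9
eef_pos: [0.5153, -0.3414, 0.2523]
tool_rot: [0.0, 0.656, 0.755, 0.0]
ft_force: [2.7, -4.5, 2.2]
grip_width: 0.0006
gripper_force: 2.5
```

```bash
python3 -c "
from h import *
bp()"
```

```text
box [ -70.  -198.   252.3] 98.0 Fbox [ 2.1 -4.9  2.2] 56.9
```

Emit:
{"api": "apply_moves", "payload": {
  "increments": [
    [255,-6,0,2,0],
    [255,-6,0,2,0],
    [255,-6,0,2,0],
    [255,-5,0,0,0],
    [255,-4,0,0,0],
    [255,-4,0,0,0],
    [255,-3,0,0,0],
    [255,-3,0,0,0]
  ]
}}

```text
clock: 57.9
eef_pos: [0.5199, -0.3767, 0.2464]
tool_rot: [-0.001, 0.656, 0.755, 0.0]
ft_force: [0.4, 0.6, -0.9]
grip_width: 0.0008
gripper_force: 0.0
```

Emit:
{"api": "apply_moves", "payload": {
  "increments": [
    [255,-3,0,0,0],
    [255,-3,0,0,0],
    [255,-3,0,0,0],
    [255,-6,0,0,0],
    [255,-10,0,0,0],
    [255,0,0,-30,0],
    [255,0,0,-50,0],
    [255,0,0,0,0]
  ]
}}

```text
clock: 58.9
eef_pos: [0.5247, -0.4045, 0.3315]
tool_rot: [0.004, 0.656, 0.754, 0.0]
ft_force: [-0.6, -0.9, -0.4]
grip_width: 0.0005
gripper_force: 0.0
```

```bash
python3 -c "
from h import *
bp();knob(4);look('11')
p=cv2.imread('pics/k4.png');cv2.imwrite('pics/k4c.png',cv2.resize(p[110:290,200:420],None,fx=3.3,fy=3.3,interpolation=cv2.INTER_CUBIC))"
```

```text
box [ -69.4 -261.7  331.5] 97.9 Fbox [-0.7 -0.8 -0.4] 58.9
knob 71 [-214.6 -199.8 -190.2] [227. 263.]
top
[295 244  47  18 751] (array([387.1, -10. ]), 153.4, 54.4, 86.0) z 0.0049
handle 138 (array([ 601.2, -124.4]), 90.8, 20.7, 9.5)
scene
[339 237  34  39 616] (array([387.2, -15. ]), 156.4, 57.0, 86.2) z 0.0068
handle 160 (array([ 601.4, -128.3]), 94.9, 20.0, 10.4)
```

View pics/k4c.png

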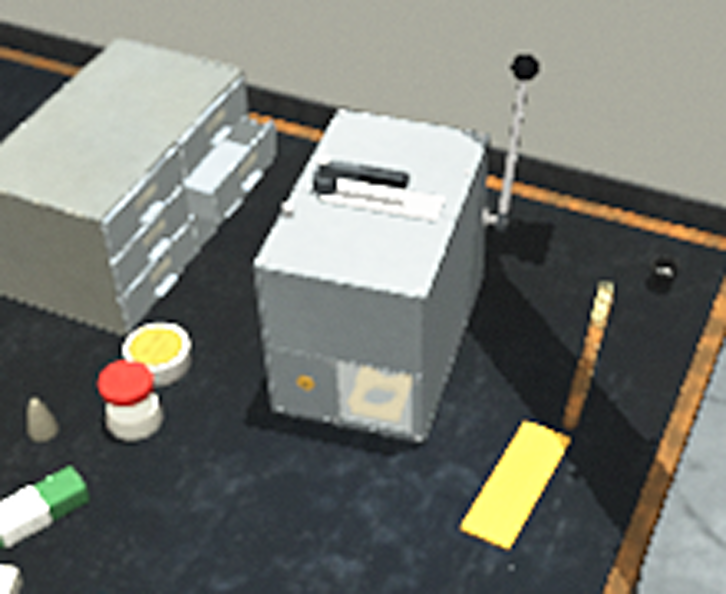

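```bash
python3 -c "
from rig import *
print(finish_job())"
```

```text
the job is handed in; nothing more can be done
None
```

I posted the three punched offcuts that were on the bench through the slot, turned the shutter shut to its stop, pulled the lever to its stop, eased it back to rest and handed in the job. The last picture shows one offcut through the bin window; I could not see the other two, and I assumed they dropped with it.

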